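Put the bench things away in their fitted nests

TASK

Put the four things away, each in the wooden nest whose pocket fits its outline: the hex keys, the wooden spacer block, the jar of screws, and the fence stop, which is still captive in the T-track and has to be slid to the end where the track's lips are cut away before it can be lifted out. Each must lie or stand flat on the floor of its pocket, the right way up as it is now; never tip the glass jar over.

Things in the scene. Friction and masses are not known exactly. Their poses are not given: they have to be found in the camera images.
- fence_stop: fence stop, captive in the T-track, its x along the track: steel T foot 44 long (its x) x 30 wide (its y) x 7 mm, a neck 14 wide, and from 16 to 46 mm above the foot's underside a dark hardwood block 56 (x) x 36 (y) mm, topped by a fixed black knob 26 across, up to 60 mm. 0.2 kg. Origin: centre of the foot's underside; z up. Grasp the wooden block across its 36 mm.
- t_track: aluminium T-track, fixed, 240 mm long (its x), 45 wide, 17 high, floor 3 thick. Channel 35 wide, 10 high under the lips; the lips leave a slot 20 wide and run from x = -45 to +120 mm (capped end). Nearer the robot, from x = -45 to -120, they are cut away. The stop starts between x = 0 and +85 and slides freely (play 2.5 mm sideways, 3 mm up). Origin: centre of the underside.
- track_open (a point): point on the channel floor in the middle of the cut-away end of the T-track (track x = -84 mm, 3 mm above the bench): with its origin within 15 mm of here along the track, the stop lifts straight out.
- hex_keys: folded hex key set, red, a slim bar 30 (its x) x 105 (its y) x 24 mm high, lying on the bench. Origin: centre of its underside; z up. Grasp across the 30 mm.
- spacer_block: spacer block of plain brown wood, 45 (its x) x 70 (its y) x 30 mm high, lying flat. Origin: centre of its underside; z up. Grasp across the 45 mm.
- screw_jar: glass jar of screws with a lid, round, 68 mm in diameter, 79 mm high (lid 64 mm in diameter, from 62 mm up), standing. 0.22 kg. Origin: centre of its underside; z up. Grasp round the body.
- stop_nest: fixed dark wooden block 10 mm high with a cork-floored pocket 6 mm deep (pocket floor 4 mm above the bench); for the fence stop's foot: the smallest pocket, oblong, 60 (its x) x 46 (its y) mm, block 76 x 62 mm; the foot goes in with its x along the pocket's x, either way round; the stop's wooden block then stands clear above the rim. Origin: centre of the block's underside.
- hex_nest: fixed dark wooden block 10 mm high with a cork-floored pocket 6 mm deep (pocket floor 4 mm above the bench); for the hex keys: the long narrow pocket, 46 (its x) x 121 (its y) mm, block 62 x 137 mm; either way round. Origin: centre of the block's underside.
- block_nest: fixed dark wooden block 10 mm high with a cork-floored pocket 6 mm deep (pocket floor 4 mm above the bench); for the spacer block: the broad oblong pocket, 61 (its x) x 86 (its y) mm, block 77 x 102 mm; either way round. Origin: centre of the block's underside.
- jar_nest: fixed round dark wooden dish 100 mm in diameter, 10 mm high, with a round cork-floored pocket 84 mm in diameter, 6 mm deep (floor 4 mm above the bench), for the jar. Origin: centre of the dish's underside.
Not all that is in view belongs to the job. There is more than one size of the screw_jar; the one meant has the size given above.

How it is judged:
At the end, for the whole second after the job is handed in: The fence stop, the hex keys, the wooden spacer block and the jar each stand in their own nest: origin within 16 mm (horizontally) of the nest's centre and less than 7.5 mm above its underside (so down on the pocket floor, not on the rim), upright within 0.08 rad, at rest (under 10 mm/s) (horizontal distance between fence_stop and stop_nest below 0.016 m and z of fence_stop in the frame of stop_nest below 0.0075 m and angle between each of fence_stop, hex_keys, spacer_block, screw_jar's own z axis and vertical below 0.08 rad and linear speed of each of fence_stop, hex_keys, spacer_block, screw_jar below 0.01 m/s and horizontal distance between hex_keys and hex_nest below 0.016 m and z of hex_keys in the frame of hex_nest below 0.0075 m and horizontal distance between spacer_block and block_nest below 0.016 m and z of spacer_block in the frame of block_nest below 0.0075 m and horizontal distance between screw_jar and jar_nest below 0.016 m and z of screw_jar in the frame of jar_nest below 0.0075 m); the robot touches nothing.
It fails at once if the glass jar is tipped by more than 0.6 rad (angle between screw_jar's own z axis and vertical above 0.6 rad).
It also fails if it takes over 112 s, if anything falls off the work surface, if the arm or the gripper's body presses on something with over 40 N, if the wrist force passes 120 N, or if a joint passes its speed limit or range.

ROBOT

A 7-joint arm with a two-finger parallel gripper is mounted at the origin on the work surface; the furniture and walls round the work are solid. World frame = base frame: x ahead of the robot, y to its left, z up, the work surface at z = 0. Lengths are in m, angles in rad, forces in N, time in s.
With the tool pointing down it reaches from about 0.4 to 0.85 m from the base axis. Payload 4.5 kg.
Tool frame: the origin (TCP) lies midway between the tips of the shut fingers; the grasp point (between the pads) lies r.grip_point_offset behind it (r.grip_point_offset is the distance from the TCP to the grasp point, in m); z points along the fingers, y is the line along which they close (so a half turn about z gives the same grasp; the last joint's range is limited). The gripper opens to 88 mm and grips with 3 to 60 N. Pads are 18 mm wide; open, the fingers measure 123 mm over their backs; the gripper's body (75 mm by 187 mm) begins 45 mm behind the grasp point.
Start: joints at [-1.297, 0.689, -0.195, 1.565, 0.157, 0.902, -0.215], TCP at [0.148, 0.607, 0.239] pointing down, gripper open.
Joint ranges: [-3.01, 3.01], [-0.46, 2.08], [-1.47, 1.51], [0.13, 2.56], [-1, 4.14], [0.04, 2.09], [-2.66, 2.66]. Speed limits (rad/s): [2.57, 2.57, 3.14, 3.14, 3.14, 3.14, 3.14].

INTERFACE

Orientations are given as a unit quaternion [x, y, z, w].
In Python, from plant import r gives the robot as it stands.
- The arm moves only by the shell command python3 -m jog 'ROWS' [FORCE]. ROWS is JSON, a list of rows, each an object of numbers: "wx", "wy", "wz": the turn, a rotation vector about the world's x, y, z as a fraction of full scale; "dx", "dy", "dz": the shift along the world's x, y, z as a fraction of full scale; "hand": the closure, from 0 (fully open) to 1 (shut). In form: [{"wx": .., "wy": .., "wz": .., "dx": .., "dy": .., "dz": .., "hand": ..}, ...]. A call has 1 to 5 rows; each row shifts and turns the commanded pose from where the row before left it; what a row does not reach is not made up. Full scale, the value 1, is 0.25 m for a shift and 2 rad for a turn. A row lasts 1/12 s, in which the tool goes at most 41.7 mm and 7.16 degrees, less where a joint would pass 70% of its speed; a pose out of reach is approached as far as the arm can. A call with a number of a shift or a turn outside -1 to 1 is refused whole. A call with a gripper value outside its range is refused whole. The fingers move at their own pace and stop on an object; FORCE is the grip in N (left out, the last holds). Time passes only in rows, so rows that do not move let the fingers close. It gives the time, the measured TCP pose, the force, the opening and the grip force at its end, in the units of the state.
- r.get_state(): the state, without advancing time (a new reading comes with each control period).
- r.snapshot(name): name is "side" or "top" or "wrist"; returns the picture (400x640x3 uint8, red, green, blue); there is no depth.
- r.camera_info(name): a dict with "mtx" (3x3 intrinsics, pixels), "R" (3x3) and "t" (3): a world point X has camera coordinates R X + t. Camera axes: x right, y down, z forward; pixel columns grow to the right and rows downward; lengths in m; the calibration is good to about 2 mm. A picture is of the moment at which its call begins: read the wrist's pose just before it. camera_info takes no time and is no camera call; for the wrist camera it gives the pose at the moment of the call.
- r.finish_job(): hands the job in; it is judged then, once.
Trained networks look in the newest picture that a camera, given by its name, has taken for a name from the list of things; names that differ only in an ending like _2 or _b are one class to them, and where a whole thing is asked for, a point or a joint stands for the part that bears it (a point fixed in the world has none). Each returns a list of dicts, best first, with "p" (0 to 1); they miss things now and then, are a little off and sometimes report something else, mostly with a low value. They report only what shows in the picture. A call takes as long as a camera call. They do not tell look-alikes from the thing itself.
- r.search_frame(camera, query): "bbox" ([left, top, right, bottom] in pixels, round what is visible of it).
- r.masks_of(camera, query): "region" (400x640 bool, what is visible of it) and "bbox" ([left, top, right, bottom] in pixels, round what is visible of it).
The state is a dict: "clock": time; "q": joint angles; "qd": joint speeds; "joint_torque": joint torques, N m; "tool_pos": TCP position; "eef_rot": TCP orientation; "contact_force": force on the tool from outside, world axes, zero at the start; "moment": the same for the moment, N m; "opening": opening from 0.0 (shut) to 1.0 (fully open); "finger_force": force on a finger pad.
Only numpy, scipy, OpenCV 4.12 (cv2) and the standard library are available. Lean on these libraries where they do the work, as an engineer would, in place of code of your own. Each camera call takes 0.05 s, during which the arm holds its last target. There are 200 camera calls.

## Working session

There is one attempt and no reset: what is moved stays moved. The work goes in short steps, Python scripts to look and compute and a shell command to move; the robot and the scene stay as the last step left them, time stands still between calls to the robot, and variables do not carry over. Pictures are saved under pics/ and viewed, at most 17 in all, crops included, and the job is handed in when it is done.

```bash
ls; mkdir -p pics
cat > h.py <<'E'
import numpy as np, cv2
from plant import r
def save(name,f,crop=None,k=1):
    im=r.snapshot(name)[:,:,::-1]
    if crop: x0,y0,x1,y1=crop; im=im[y0:y1,x0:x1]
    if k!=1: im=cv2.resize(im,None,fx=k,fy=k,interpolation=cv2.INTER_CUBIC)
    cv2.imwrite('pics/'+f,im)
def w(name,uv,z,ci=None):
    c=ci or r.camera_info(name); K,R,t=map(np.array,(c['mtx'],c['R'],c['t']))
    uv=np.atleast_2d(np.array(uv,float)); d=(np.linalg.inv(K)@np.c_[uv,np.ones(len(uv))].T).T@R
    o=-R.T@t; return o+d*((z-o[2])/d[:,2])[:,None]
def rect(m,name,z):
    c=max(cv2.findContours(m.astype(np.uint8),0,1)[0],key=cv2.contourArea)[:,0]
    P=w(name,c,z)[:,:2]; q=cv2.minAreaRect((P*1000).astype(np.float32)); return q
E
python3 - <<'E'
from h import *
print(r.grip_point_offset,r.get_state())
save('top','top1.png');save('side','side1.png')
for n in ['top','side']:
    c=r.camera_info(n); print(n,np.round(-np.array(c['R']).T@c['t'],3))
    for q in ['fence_stop','t_track','hex_keys','spacer_block','screw_jar','stop_nest','hex_nest','block_nest','jar_nest']:
        for d in r.masks_of(n,q)[:4]:
            z=.01 if 'nest' in q else {'fence_stop':.049,'t_track':.017,'hex_keys':.024,'spacer_block':.03,'screw_jar':.079}[q]
            print(q,round(d['p'],2),np.round(d['bbox']),[np.round(x,1) for x in rect(d['region'],n,z)] if n=='top' else '')
E
```

```text
pics
0.0187 {'clock': 0.0, 'q': array([-1.29723517,  0.69001664, -0.19452605,  1.56631595,  0.15728509,
        0.90249729, -0.21513003]), 'qd': array([ 0.00049615, -0.00163238, -0.00122583, -0.00080561,  0.00051874,
        0.00054   ,  0.0007653 ]), 'joint_torque': array([-8.20214791e-05, -5.27553070e+01, -1.26661051e+00, -1.53419030e+01,
       -5.25708112e-02,  6.73777584e-03,  1.88115719e-04]), 'tool_pos': array([0.14830852, 0.6065068 , 0.23789744]), 'eef_rot': array([ 1.19568275e-01,  9.92825551e-01, -9.21595911e-04, -5.55046156e-05]), 'contact_force': array([-0.30209126, -0.18687793,  0.49195758]), 'moment': array([ 0.01752994, -0.06069376,  0.02938781]), 'finger_force': 0.0, 'opening': 0.9992263562987412}
top [ 0.368 -0.122  1.057]
fence_stop 0.65 [220. 128. 234. 151.] [array([618. , 112.5]), array([42.3, 61.2]), np.float64(85.3)]
t_track 0.94 [212. 112. 243. 209.] [array([566.5, 117.8]), array([ 50.1, 248.3]), np.float64(83.4)]
hex_keys 0.69 [301. 198. 337. 236.] [array([ 434.1, -115.5]), array([ 29.6, 104.4]), np.float64(46.4)]
hex_keys 0.68 [258. 174. 287. 197.] [array([51
[... 621 characters left out ...]
,  -3.3]), array([102.8,  79. ]), np.float64(64.0)]
jar_nest 0.97 [321. 112. 359. 152.] [array([ 649.4, -165.6]), array([96.3, 96.7]), np.float64(1.1)]
side [0.538 0.627 0.682]
fence_stop 0.68 [232. 258. 262. 283.] 
fence_stop 0.49 [223. 184. 264. 208.] 
t_track 0.61 [214. 265. 334. 291.] 
t_track 0.61 [239. 151. 283. 182.] 
t_track 0.47 [221. 179. 263. 212.] 
hex_keys 0.91 [308. 189. 343. 218.] 
hex_keys 0.4 [292. 145. 325. 165.] 
spacer_block 0.71 [281. 225. 310. 251.] 
screw_jar 0.9 [368. 151. 387. 177.] 
screw_jar 0.76 [327. 148. 350. 180.] 
hex_nest 0.64 [240. 155. 281. 180.] 
block_nest 0.57 [205. 223. 256. 261.] 
jar_nest 0.78 [221. 183. 266. 210.] 
jar_nest 0.58 [214. 266. 330. 293.]
```

Run:
```python
import cv2
a=cv2.imread('pics/top1.png')[90:320,190:450]
cv2.imwrite('pics/topc.png',cv2.resize(a,None,fx=2.6,fy=2.6,interpolation=2))
```

```text
(no output)
```

View pics/side1.png

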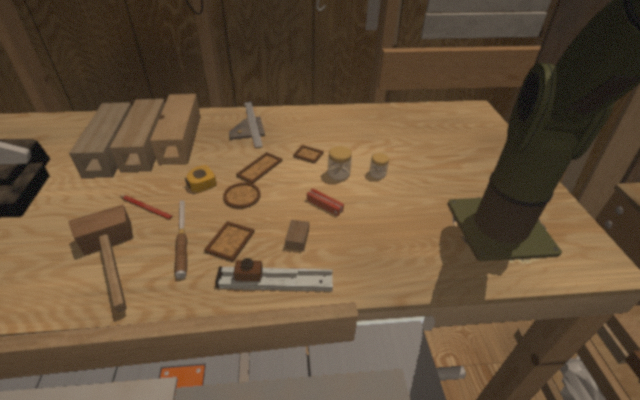

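View pics/topc.png

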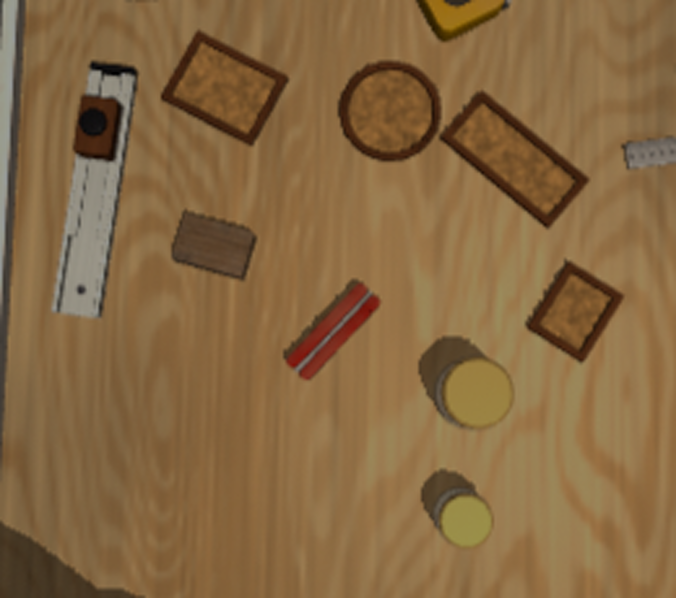

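Two jars show: the large one at about px (370,241) with a ~65 mm lid, and the small one at (370,288) with a ~50 mm lid. The task's jar has a 64 mm lid, so it's the large one, which the enlarged crop confirms. The jar goes first because its height would obstruct the gripper at the hex keys.

```bash
python3 -m jog '[{"dx":0.1,"dy":-0.12,"wz":-0.05},{"dx":0.1,"dy":-0.12,"wz":-0.05},{"dx":0.1,"dy":-0.12,"wz":-0.05},{"dx":0.1,"dy":-0.12,"wz":-0.05},{"dx":0.1,"dy":-0.12,"wz":-0.05}]' 20
python3 -m jog '[{"dx":0.1,"dy":-0.12},{"dx":0.1,"dy":-0.12},{"dx":0.1,"dy":-0.12},{"dx":0.1,"dy":-0.12},{"dx":0.1,"dy":-0.12}]'
python3 -m jog '[{"dx":0.1,"dy":-0.12},{"dx":0.1,"dy":-0.12},{"dy":-0.15},{"dy":-0.15},{"dy":-0.15}]'
python3 - <<'E'
from h import *
s=r.get_state();print(np.round(s['q'],2),s['clock'],s['tool_pos'])
c=r.camera_info('wrist');print(c['mtx'],-np.array(c['R']).T@c['t'],w('wrist',[[0,0],[640,0],[0,400],[640,400]],0))
im=r.snapshot('top');hsv=cv2.cvtColor(im,cv2.COLOR_RGB2HSV)
# lid: yellow fit circle
y=cv2.inRange(hsv,(20,110,120),(35,255,255));
for cc in cv2.findContours(y,0,1)[0]:
    if cv2.contourArea(cc)>100:
        (u,v),rad=cv2.minEnclosingCircle(cc);print(u,v,rad,w('top',[u,v],.079), hsv[int(v),int(u)])
print(hsv[241,373],hsv[290,370],hsv[241,340])
save('top','t2.png')
E
```

```text
[-1.3   0.69 -0.19  1.57  0.16  0.9  -0.22] 1.0 [0.14840622 0.60713771 0.23872155]
[[284.87136462   0.         318.02661343]
 [  0.         284.87136462 197.81698068]
 [  0.           0.           1.        ]] [0.08032785 0.62300915 0.38273293] [[-0.13409643  0.29296296  0.        ]
 [ 0.04253621  1.01775531  0.        ]
 [ 0.4138631  -0.03355209  0.        ]
 [ 0.67811971  1.05775156  0.        ]]
368.84906005859375 290.132080078125 10.09972858428955 [[ 0.26455767 -0.23489707  0.079     ]] [ 25 136 154]
416.0 257.5 28.77943229675293 [[ 0.34093022 -0.34205662  0.079     ]] [ 16 144 149]
380.0859375 238.37109375 19.629192352294922 [[ 0.38263503 -0.25957654  0.079     ]] [ 21 148 155]
6.0 187.5 42.921539306640625 [[0.4814699 0.6265911 0.079    ]] [ 24 195 153]
366.0 90.5 13.238302230834961 [[ 0.73500679 -0.22327863  0.079     ]] [17 98 52]
20.5 42.5 42.8545036315918 [[0.84188431 0.62768239 0.079     ]] [ 24 196 152]
[ 21 146 155] [ 25 136 154] [ 17 132 155]invalid input
invalid input
invalid input
```

```bash
python3 -m jog '[{"wx":0,"wy":0,"wz":-0.05,"dx":0.1,"dy":-0.12,"dz":0,"hand":0},{"wx":0,"wy":0,"wz":-0.05,"dx":0.1,"dy":-0.12,"dz":0,"hand":0},{"wx":0,"wy":0,"wz":-0.05,"dx":0.1,"dy":-0.12,"dz":0,"hand":0},{"wx":0,"wy":0,"wz":-0.05,"dx":0.1,"dy":-0.12,"dz":0,"hand":0},{"wx":0,"wy":0,"wz":-0.05,"dx":0.1,"dy":-0.12,"dz":0,"hand":0}]' 20
python3 - <<'E'
from h import *
s=r.get_state();print(np.round(s['q'],2),s['clock'],s['tool_pos'],s['eef_rot'])
E
```

```text
clock: 1.52
tool_pos: [0.2744, 0.4557, 0.239]
eef_rot: [0.364, 0.932, 0.0, 0.0]
contact_force: [-0.3, 0.4, -0.0]
opening: 1.001
finger_force: 0.0
[-1.07  0.56 -0.07  1.85  0.06  0.73 -0.35] 1.5167 [0.27435754 0.45574128 0.23895845] [3.63661273e-01 9.31531200e-01 3.12375623e-04 6.86315365e-05]
```

```bash
python3 -m jog '[{"wx":0,"wy":0,"wz":0,"dx":0.08,"dy":-0.14,"dz":0,"hand":0},{"wx":0,"wy":0,"wz":0,"dx":0.08,"dy":-0.14,"dz":0,"hand":0},{"wx":0,"wy":0,"wz":0,"dx":0.08,"dy":-0.14,"dz":0,"hand":0},{"wx":0,"wy":0,"wz":0,"dx":0.08,"dy":-0.14,"dz":0,"hand":0},{"wx":0,"wy":0,"wz":0,"dx":0.08,"dy":-0.14,"dz":0,"hand":0}]'
python3 -m jog '[{"wx":0,"wy":0,"wz":0,"dx":0.08,"dy":-0.14,"dz":0,"hand":0},{"wx":0,"wy":0,"wz":0,"dx":0.08,"dy":-0.14,"dz":0,"hand":0},{"wx":0,"wy":0,"wz":0,"dx":0.08,"dy":-0.14,"dz":0,"hand":0},{"wx":0,"wy":0,"wz":0,"dx":0.05,"dy":-0.15,"dz":0,"hand":0},{"wx":0,"wy":0,"wz":0,"dx":0,"dy":-0.15,"dz":0,"hand":0}]'
python3 - <<'E'
from h import *
s=r.get_state();print(np.round(s['q'],2),s['clock'],s['tool_pos'],s['eef_rot'])
c=r.camera_info('wrist');save('wrist','w1.png')
for q in ['fence_stop','t_track','hex_keys','spacer_block','block_nest','jar_nest','screw_jar']:
        for d in r.masks_of('wrist',q)[:2]:
            z=.01 if 'nest' in q else {'fence_stop':.049,'t_track':.017,'hex_keys':.024,'spacer_block':.03,'screw_jar':.079}[q]
            print(q,round(d['p'],2),np.round(d['bbox']),[np.round(x,1) for x in rect(d['region'],'wrist',z)])
E
```

```text
clock: 1.93
tool_pos: [0.3741, 0.2806, 0.239]
eef_rot: [0.361, 0.932, 0.0, 0.0]
contact_force: [1.6, 0.5, 0.4]
opening: 1.0
finger_force: 0.0
clock: 2.35
tool_pos: [0.4491, 0.1004, 0.2391]
eef_rot: [0.362, 0.932, 0.001, 0.002]
contact_force: [0.4, -0.8, 0.1]
opening: 0.999
finger_force: 0.0
[-0.23  0.48 -0.13  2.05  0.1   0.62  0.4 ] 2.35 [0.44909987 0.10038665 0.23906065] [0.36227514 0.93206886 0.00122246 0.00169121]
t_track 0.82 [324. 145. 411. 253.] [array([518.1, 123. ]), array([ 45.9, 161.7]), np.float64(83.4)]
hex_keys 0.56 [183. 225. 209. 255.] [array([395.7, -82.6]), array([52.4, 26.7]), np.float64(87.0)]
spacer_block 0.69 [268. 226. 324. 276.] [array([504. ,  10.4]), array([73.3, 53.7]), np.float64(76.0)]
block_nest 0.61 [333. 314. 403. 341.] [array([682.1,  -8.1]), array([111.8,  56.3]), np.float64(47.8)]
block_nest 0.37 [265. 224. 324. 279.] [array([510.5,   3. ]), array([79.4, 56. ]), np.float64(75.8)]
jar_nest 0.79 [256. 341. 301. 351.] [array([ 612.7, -130.4]), array([62.8, 21.4]), np.float64(47.8)]
jar_nest 0.26 [266. 224. 323. 276.] [array([510.6,   2.7]), array([78.2, 56.6]), np.float64(75.7)]
screw_jar 0.82 [  0. 215.  78. 252.] [array([ 271.9, -179.4]), array([98.6, 36.6]), np.float64(57.2)]
```

View pics/w1.png

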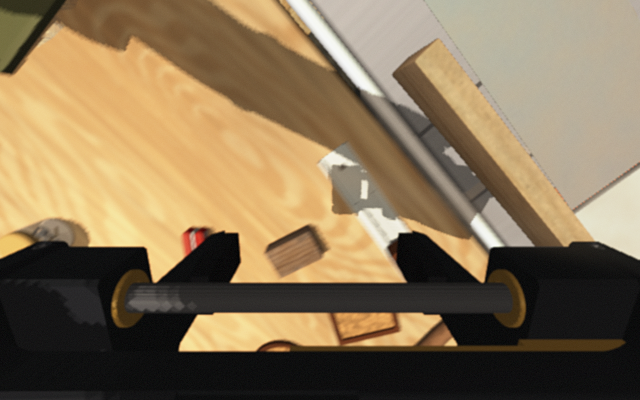

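Run:
```python
from h import *
im=cv2.imread('pics/top1.png');
print('lid',w('top',[373.4,241.6],.079),w('top',[[360,241.6],[386.8,241.6]],.079)[:,1])
print('knob',w('top',[225.8,136.9],.063))
g=lambda x,y:(x/2.6+190,y/2.6+90)
# track top corners: near end L,R ; far L,R
print('track',w('top',[g(55,312),g(101,317),g(91,67),g(137,72)],.017))
print('nestcheck jar',w('top',[g(389.5,110)],.01),'stop',w('top',[g(574.5,311)],.01))
s=r.snapshot('side')
for d in r.masks_of('side','screw_jar'): 
    b=d['bbox'];print(d['p'],b,w('side',[(b[0]+b[2])/2,b[1]],.079))
```

```text
lid [[ 0.37484827 -0.24424941  0.079     ]] [-0.21339746 -0.27506941]
knob [[0.61860428 0.11270094 0.063     ]]
track [[0.44372212 0.15145909 0.017     ]
 [0.43994946 0.1070699  0.017     ]
 [0.68512865 0.12816199 0.017     ]
 [0.68097206 0.08273032 0.017     ]]
nestcheck jar [[ 0.64971666 -0.1651741   0.01      ]] stop [[ 0.4566625  -0.34532789  0.01      ]]
0.61 [371.3, 152.9, 388.5, 177.3] [[ 0.26637686 -0.23201485  0.079     ]]
0.6 [328.8, 153.9, 344.0, 179.0] [[ 0.38763796 -0.23503047  0.079     ]]
```

```bash
python3 -m jog '[{"wx":0,"wy":0,"wz":0,"dx":0,"dy":-0.15,"dz":0,"hand":0},{"wx":0,"wy":0,"wz":0,"dx":0,"dy":-0.15,"dz":0,"hand":0},{"wx":0,"wy":0,"wz":0,"dx":0,"dy":-0.15,"dz":0,"hand":0},{"wx":0,"wy":0,"wz":0,"dx":-0.03,"dy":-0.15,"dz":0,"hand":0},{"wx":0,"wy":0,"wz":0,"dx":-0.06,"dy":-0.15,"dz":0,"hand":0}]'
python3 -m jog '[{"wx":0,"wy":0,"wz":0,"dx":-0.06,"dy":-0.15,"dz":-0.04,"hand":0},{"wx":0,"wy":0,"wz":0,"dx":-0.06,"dy":-0.15,"dz":-0.04,"hand":0},{"wx":0,"wy":0,"wz":0,"dx":-0.06,"dy":-0.15,"dz":-0.04,"hand":0},{"wx":0,"wy":0,"wz":0,"dx":-0.026,"dy":-0.17,"dz":-0.02,"hand":0},{"wx":0,"wy":0,"wz":0,"dx":0,"dy":0,"dz":0,"hand":0}]'
python3 - <<'E'
from h import *
s=r.get_state();print(np.round(s['q'],2),s['clock'],s['tool_pos'],s['eef_rot'])
save('wrist','w2.png')
E
```

```text
clock: 3.27
tool_pos: [0.4251, -0.0861, 0.2389]
eef_rot: [0.36, 0.933, 0.001, 0.001]
contact_force: [0.9, -0.8, 0.2]
opening: 1.003
finger_force: 0.0
clock: 3.68
tool_pos: [0.3691, -0.2468, 0.203]
eef_rot: [0.367, 0.93, -0.002, -0.0]
contact_force: [0.5, 0.5, -0.8]
opening: 0.999
finger_force: 0.0
[ 0.59  0.53 -0.16  2.13  0.18  0.5   1.11] 3.6833 [ 0.3690811  -0.24681586  0.20302309] [ 3.67449848e-01  9.30040756e-01 -2.17506346e-03 -2.65411286e-04]
```

View pics/w2.png

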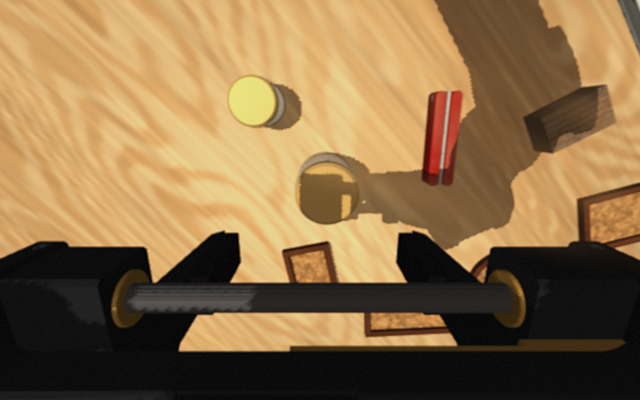

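The jar lid is at px (327,193), between the fingers; the small jar is at (253,101) and the hex keys at (442,138).

Run:
```python
from h import *
print(w('wrist',[[327,193],[296,193],[358,193],[327,224]],.079)[:,:2])
r.snapshot('wrist')
for q,z in [('hex_keys',.024),('spacer_block',.03),('stop_nest',.01)]:
    for d in r.masks_of('wrist',q)[:2]: print(q,round(d['p'],2),np.round(d['bbox']),[np.round(x,1) for x in rect(d['region'],'wrist',z)])
```

```text
[[ 0.37820639 -0.23843584]
 [ 0.35766715 -0.26062975]
 [ 0.39873623 -0.2162521 ]
 [ 0.40209999 -0.26018913]]
hex_keys 0.87 [415.  92. 458. 186.] [array([ 429.9, -112.1]), array([ 37.4, 103.4]), np.float64(48.6)]
spacer_block 0.59 [521.  89. 605. 156.] [array([503.8,   1.4]), array([85.6, 53.5]), np.float64(76.6)]
stop_nest 0.8 [283. 244. 332. 283.] [array([ 448.8, -330. ]), array([63.5, 55.8]), np.float64(55.1)]
```

```bash
python3 -m jog '[{"wx":0,"wy":0,"wz":0,"dx":0.032,"dy":0.024,"dz":-0.1,"hand":0},{"wx":0,"wy":0,"wz":0,"dx":0,"dy":0,"dz":-0.15,"hand":0},{"wx":0,"wy":0,"wz":0,"dx":0,"dy":0,"dz":-0.14,"hand":0},{"wx":0,"wy":0,"wz":0,"dx":0,"dy":0,"dz":0,"hand":0}]'
python3 -m jog '[{"wx":0,"wy":0,"wz":0,"dx":0,"dy":0,"dz":-0.08,"hand":0},{"wx":0,"wy":0,"wz":0,"dx":0,"dy":0,"dz":-0.08,"hand":0},{"wx":0,"wy":0,"wz":0,"dx":0,"dy":0,"dz":-0.08,"hand":0},{"wx":0,"wy":0,"wz":0,"dx":0,"dy":0,"dz":-0.06,"hand":0},{"wx":0,"wy":0,"wz":0,"dx":0,"dy":0,"dz":0,"hand":0}]'
```

```text
clock: 4.27
tool_pos: [0.3786, -0.2289, 0.1016]
eef_rot: [0.359, 0.933, 0.001, -0.005]
contact_force: [-0.1, 0.0, 0.4]
opening: 0.998
finger_force: 0.0
clock: 4.68
tool_pos: [0.3828, -0.2335, 0.0335]
eef_rot: [0.36, 0.933, 0.0, -0.002]
contact_force: [-0.7, 0.7, -0.1]
opening: 1.001
finger_force: 0.3
```

```bash
python3 -m jog '[{"wx":0,"wy":0,"wz":0,"dx":-0.022,"dy":-0.026,"dz":0,"hand":0},{"wx":0,"wy":0,"wz":0,"dx":0,"dy":0,"dz":0,"hand":0},{"wx":0,"wy":0,"wz":0,"dx":0,"dy":0,"dz":0,"hand":0.1},{"wx":0,"wy":0,"wz":0,"dx":0,"dy":0,"dz":0,"hand":0.2},{"wx":0,"wy":0,"wz":0,"dx":0,"dy":0,"dz":0,"hand":0.3}]' 20
python3 -m jog '[{"wx":0,"wy":0,"wz":0,"dx":0,"dy":0,"dz":0,"hand":0.5},{"wx":0,"wy":0,"wz":0,"dx":0,"dy":0,"dz":0,"hand":0.5},{"wx":0,"wy":0,"wz":0,"dx":0,"dy":0,"dz":0,"hand":0.5},{"wx":0,"wy":0,"wz":0,"dx":0,"dy":0,"dz":0,"hand":0.5}]' 20
```

```text
clock: 5.1
tool_pos: [0.3774, -0.2402, 0.0343]
eef_rot: [0.361, 0.932, 0.0, -0.001]
contact_force: [-0.4, -0.5, 0.3]
opening: 0.793
finger_force: 0.7
clock: 5.43
tool_pos: [0.3771, -0.2405, 0.0342]
eef_rot: [0.361, 0.932, 0.0, -0.001]
contact_force: [-1.4, 0.8, 8.1]
opening: 0.76
finger_force: 19.9
```

```bash
python3 -m jog '[{"wx":0,"wy":0,"wz":0,"dx":0,"dy":0,"dz":0.05,"hand":0.5},{"wx":0,"wy":0,"wz":0,"dx":0,"dy":0,"dz":0.08,"hand":0.5},{"wx":0,"wy":0,"wz":0,"dx":0,"dy":0,"dz":0.08,"hand":0.5},{"wx":0,"wy":0,"wz":0,"dx":0.04,"dy":0.01,"dz":0.05,"hand":0.5},{"wx":0,"wy":0,"wz":0,"dx":0.1,"dy":0.03,"dz":0,"hand":0.5}]' 25
python3 -m jog '[{"wx":0,"wy":0,"wz":0,"dx":0.12,"dy":0.03,"dz":0,"hand":0.5},{"wx":0,"wy":0,"wz":0,"dx":0.12,"dy":0.035,"dz":0,"hand":0.5},{"wx":0,"wy":0,"wz":0,"dx":0.12,"dy":0.035,"dz":0,"hand":0.5},{"wx":0,"wy":0,"wz":0,"dx":0.12,"dy":0.035,"dz":0,"hand":0.5},{"wx":0,"wy":0,"wz":0,"dx":0.12,"dy":0.035,"dz":0,"hand":0.5}]'
python3 -m jog '[{"wx":0,"wy":0,"wz":0,"dx":0.12,"dy":0.035,"dz":0,"hand":0.5},{"wx":0,"wy":0,"wz":0,"dx":0.12,"dy":0.035,"dz":0,"hand":0.5},{"wx":0,"wy":0,"wz":0,"dx":0.09,"dy":0.02,"dz":0,"hand":0.5},{"wx":0,"wy":0,"wz":0,"dx":0.04,"dy":0.01,"dz":0,"hand":0.5},{"wx":0,"wy":0,"wz":0,"dx":0,"dy":0,"dz":0,"hand":0.5}]'
python3 - <<'E'
from h import *
s=r.get_state();print(np.round(s['q'],2),s['clock'],s['tool_pos'],s['finger_force'],s['opening'])
save('top','t3.png',(190,90,450,320),2.6)
E
```

```text
clock: 5.85
tool_pos: [0.4081, -0.232, 0.1005]
eef_rot: [0.364, 0.932, -0.001, -0.004]
contact_force: [0.3, -0.8, -1.9]
opening: 0.761
finger_force: 25.0
clock: 6.27
tool_pos: [0.5624, -0.1867, 0.0984]
eef_rot: [0.361, 0.932, 0.001, -0.003]
contact_force: [0.6, -0.1, -2.3]
opening: 0.763
finger_force: 25.0
clock: 6.68
tool_pos: [0.6564, -0.1601, 0.098]
eef_rot: [0.36, 0.933, 0.002, -0.002]
contact_force: [1.2, -0.1, -2.3]
opening: 0.758
finger_force: 25.0
[ 0.34  0.94 -0.33  1.5   0.38  0.77  0.7 ] 6.6833 [ 0.656386   -0.16011808  0.09803562] 24.974862378221587 0.7576451124711598
```

View pics/t3.png

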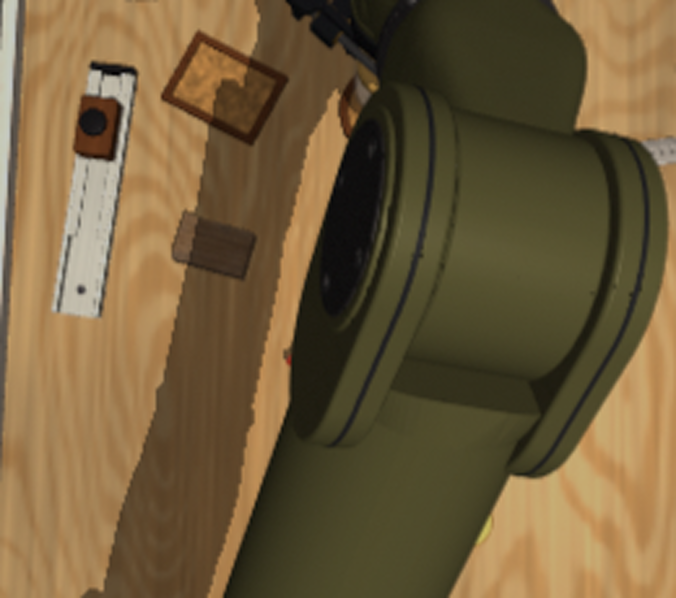

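```bash
python3 -m jog '[{"wx":0,"wy":0,"wz":0,"dx":-0.027,"dy":-0.021,"dz":0,"hand":0.5},{"wx":0,"wy":0,"wz":0,"dx":0,"dy":0,"dz":-0.08,"hand":0.5},{"wx":0,"wy":0,"wz":0,"dx":0,"dy":0,"dz":-0.08,"hand":0.5},{"wx":0,"wy":0,"wz":0,"dx":0,"dy":0,"dz":0,"hand":0.5},{"wx":0,"wy":0,"wz":0,"dx":0,"dy":0,"dz":0,"hand":0.5}]'
python3 - <<'E'
from h import *
save('wrist','w3.png')
E
```

```text
clock: 7.15
tool_pos: [0.6446, -0.1693, 0.0577]
eef_rot: [0.362, 0.932, -0.0, -0.004]
contact_force: [1.7, 1.2, -1.1]
opening: 0.76
finger_force: 25.0
```

View pics/w3.png

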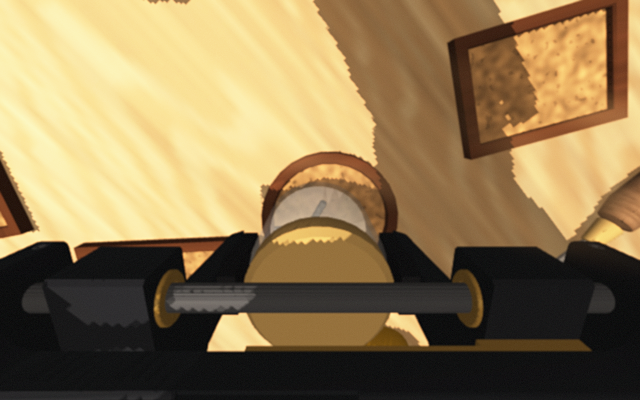

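The dish rim spans px 263–397 with its centre near 330, while the jar centre is near 320. The jar needs to go about 6 mm to the right (+x,+y), which agrees with the top-camera coordinates.

```bash
python3 -m jog '[{"wx":0,"wy":0,"wz":0,"dx":0.02,"dy":0.016,"dz":-0.03,"hand":0.5},{"wx":0,"wy":0,"wz":0,"dx":0,"dy":0,"dz":-0.02,"hand":0.5},{"wx":0,"wy":0,"wz":0,"dx":0,"dy":0,"dz":-0.016,"hand":0.5},{"wx":0,"wy":0,"wz":0,"dx":0,"dy":0,"dz":0,"hand":0.5},{"wx":0,"wy":0,"wz":0,"dx":0,"dy":0,"dz":0,"hand":0.5}]'
```

```text
clock: 7.62
tool_pos: [0.6521, -0.1642, 0.0417]
eef_rot: [0.361, 0.932, 0.0, -0.002]
contact_force: [0.5, -0.1, -2.2]
opening: 0.761
finger_force: 25.0
```

```bash
python3 -m jog '[{"wx":0,"wy":0,"wz":0,"dx":-0.008,"dy":-0.004,"dz":-0.008,"hand":0.5},{"wx":0,"wy":0,"wz":0,"dx":0,"dy":0,"dz":-0.006,"hand":0.5},{"wx":0,"wy":0,"wz":0,"dx":0,"dy":0,"dz":0,"hand":0.5},{"wx":0,"wy":0,"wz":0,"dx":0,"dy":0,"dz":0,"hand":0.5}]'
```

```text
clock: 7.95
tool_pos: [0.6503, -0.1654, 0.0386]
eef_rot: [0.362, 0.932, 0.0, -0.002]
contact_force: [-0.7, -0.1, -1.4]
opening: 0.763
finger_force: 25.0
```

```bash
python3 -m jog '[{"wx":0,"wy":0,"wz":0,"dx":0,"dy":0,"dz":0,"hand":0.2},{"wx":0,"wy":0,"wz":0,"dx":0,"dy":0,"dz":0,"hand":0.1},{"wx":0,"wy":0,"wz":0,"dx":0,"dy":0,"dz":0,"hand":0},{"wx":0,"wy":0,"wz":0,"dx":0,"dy":0,"dz":0,"hand":0},{"wx":0,"wy":0,"wz":0,"dx":0,"dy":0,"dz":0,"hand":0}]'
python3 -m jog '[{"wx":0,"wy":0,"wz":0,"dx":0,"dy":0,"dz":0.05,"hand":0},{"wx":0,"wy":0,"wz":0,"dx":0,"dy":0,"dz":0.13,"hand":0},{"wx":0,"wy":0,"wz":0,"dx":0,"dy":0,"dz":0.15,"hand":0},{"wx":0,"wy":0,"wz":0,"dx":-0.1,"dy":0.025,"dz":0.1,"hand":0},{"wx":0,"wy":0,"wz":0,"dx":-0.15,"dy":0.035,"dz":0,"hand":0}]'
python3 -m jog '[{"wx":0,"wy":0,"wz":0,"dx":-0.15,"dy":0.035,"dz":0,"hand":0},{"wx":0,"wy":0,"wz":0,"dx":-0.15,"dy":0.035,"dz":0,"hand":0},{"wx":0,"wy":0,"wz":0,"dx":-0.15,"dy":0.035,"dz":0,"hand":0},{"wx":0,"wy":0,"wz":0,"dx":-0.15,"dy":0.035,"dz":0,"hand":0},{"wx":0,"wy":0,"wz":0,"dx":0,"dy":0,"dz":0,"hand":0}]'
python3 - <<'E'
from h import *
s=r.get_state();print(np.round(s['q'],2),s['clock'],s['tool_pos'],s['eef_rot'])
save('wrist','w4.png');c=r.camera_info('wrist')
for q,z in [('hex_keys',.024),('screw_jar',.083),('jar_nest',.01),('spacer_block',.03)]:
    for d in r.masks_of('wrist',q)[:2]: print(q,round(d['p'],2),np.round(d['bbox']),[np.round(x,1) for x in rect(d['region'],'wrist',z)])
E
```

```text
clock: 8.37
tool_pos: [0.6505, -0.1652, 0.0387]
eef_rot: [0.361, 0.932, 0.0, -0.002]
contact_force: [0.1, -0.8, 0.1]
opening: 0.998
finger_force: 0.0
clock: 8.78
tool_pos: [0.5946, -0.1506, 0.1525]
eef_rot: [0.362, 0.932, 0.003, 0.006]
contact_force: [1.0, 0.0, 0.7]
opening: 1.0
finger_force: 0.0
clock: 9.2
tool_pos: [0.4256, -0.114, 0.1463]
eef_rot: [0.361, 0.933, -0.003, -0.009]
contact_force: [-1.8, 0.3, -0.5]
opening: 1.001
finger_force: 0.0
[ 0.33  0.64 -0.27  2.17  0.43  0.39  0.54] 9.2 [ 0.42563558 -0.11397785  0.14632728] [ 0.36051842  0.93270254 -0.00260708 -0.00925479]
hex_keys 0.57 [306. 143. 341. 249.] [array([ 445. , -116.1]), array([ 30.6, 106.2]), np.float64(47.6)]
screw_jar 0.95 [ 48. 126. 151. 187.] [array([ 300.9, -204.9]), array([73., 42.]), np.float64(54.9)]
screw_jar 0.73 [389. 329. 441. 348.] [array([ 583.2, -131.9]), array([45.5, 17.1]), np.float64(47.7)]
jar_nest 0.9 [370. 314. 458. 347.] [array([ 644.9, -147.3]), array([97.5, 46.3]), np.float64(48.7)]
spacer_block 0.84 [421. 142. 513. 214.] [array([523.6,  -1.9]), array([75.7, 54.7]), np.float64(75.4)]
```

View pics/w4.png

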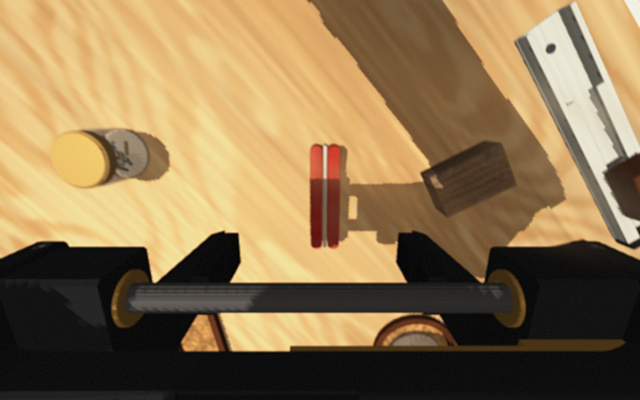

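Hex keys lie at px (325,196), parallel to the pads; the jar stands in its dish at the bottom, around (415,335).

```bash
python3 -m jog '[{"wx":0,"wy":0,"wz":0,"dx":0,"dy":0,"dz":0,"hand":0},{"wx":0,"wy":0,"wz":0,"dx":0,"dy":0,"dz":0,"hand":0}]'
python3 - <<'E'
from h import *
r.snapshot('wrist')
for q,z in [('hex_keys',.024),('spacer_block',.03)]:
    for d in r.masks_of('wrist',q)[:1]: print(q,round(d['p'],2),np.round(d['bbox']),[np.round(x,1) for x in rect(d['region'],'wrist',z)])
print(r.get_state()['tool_pos'])
E
```

```text
clock: 9.62
tool_pos: [0.4393, -0.1154, 0.146]
eef_rot: [0.362, 0.932, 0.001, -0.001]
contact_force: [-0.4, -0.4, 0.7]
opening: 0.999
finger_force: 0.0
hex_keys 0.73 [299. 130. 330. 237.] [array([ 431.4, -113.8]), array([ 28.7, 103.1]), np.float64(47.7)]
spacer_block 0.75 [410. 126. 508. 203.] [array([504.8,  -1. ]), array([76.1, 52.9]), np.float64(76.0)]
[ 0.43834811 -0.11531719  0.1458801 ]
```

```bash
python3 -m jog '[{"wx":0,"wy":0,"wz":0,"dx":-0.024,"dy":0,"dz":-0.12,"hand":0},{"wx":0,"wy":0,"wz":0,"dx":0,"dy":0,"dz":-0.14,"hand":0},{"wx":0,"wy":0,"wz":0,"dx":0,"dy":0,"dz":-0.12,"hand":0},{"wx":0,"wy":0,"wz":0,"dx":0,"dy":0,"dz":-0.06,"hand":0},{"wx":0,"wy":0,"wz":0,"dx":0,"dy":0,"dz":-0.04,"hand":0}]'
python3 -m jog '[{"wx":0,"wy":0,"wz":0,"dx":0,"dy":0,"dz":-0.03,"hand":0},{"wx":0,"wy":0,"wz":0,"dx":0,"dy":0,"dz":-0.02,"hand":0},{"wx":0,"wy":0,"wz":0,"dx":0,"dy":0,"dz":0,"hand":0},{"wx":0,"wy":0,"wz":0,"dx":0,"dy":0,"dz":0,"hand":0}]'
```

```text
clock: 10.18
tool_pos: [0.4317, -0.1151, 0.0258]
eef_rot: [0.361, 0.932, -0.001, -0.005]
contact_force: [-0.3, 0.1, 0.9]
opening: 0.995
finger_force: 0.0
clock: 10.52
tool_pos: [0.4334, -0.116, 0.0205]
eef_rot: [0.361, 0.932, -0.0, -0.004]
contact_force: [-0.6, -0.2, 0.3]
opening: 0.999
finger_force: 0.0
```

```bash
python3 -m jog '[{"wx":0,"wy":0,"wz":0,"dx":0,"dy":0,"dz":-0.03,"hand":0},{"wx":0,"wy":0,"wz":0,"dx":0,"dy":0,"dz":-0.022,"hand":0},{"wx":0,"wy":0,"wz":0,"dx":0,"dy":0,"dz":0,"hand":0.3},{"wx":0,"wy":0,"wz":0,"dx":0,"dy":0,"dz":0,"hand":0.6},{"wx":0,"wy":0,"wz":0,"dx":0,"dy":0,"dz":0,"hand":0.9}]' 20
python3 -m jog '[{"wx":0,"wy":0,"wz":0,"dx":0,"dy":0,"dz":0,"hand":0.9},{"wx":0,"wy":0,"wz":0,"dx":0,"dy":0,"dz":0,"hand":0.9},{"wx":0,"wy":0,"wz":0,"dx":0,"dy":0,"dz":0,"hand":0.9},{"wx":0,"wy":0,"wz":0,"dx":0,"dy":0,"dz":0,"hand":0.9}]' 30
```

```text
clock: 10.93
tool_pos: [0.4333, -0.1164, 0.0139]
eef_rot: [0.362, 0.932, -0.001, -0.004]
contact_force: [-0.5, -0.5, 0.1]
opening: 0.796
finger_force: 0.0
clock: 11.27
tool_pos: [0.4332, -0.1163, 0.0137]
eef_rot: [0.361, 0.932, -0.001, -0.004]
contact_force: [-0.2, 0.6, -0.6]
opening: 0.49
finger_force: 0.0
```

```bash
python3 -m jog '[{"wx":0,"wy":0,"wz":0,"dx":0,"dy":0,"dz":-0.02,"hand":0.4},{"wx":0,"wy":0,"wz":0,"dx":0,"dy":0,"dz":-0.01,"hand":0.4},{"wx":0,"wy":0,"wz":0,"dx":0,"dy":0,"dz":0,"hand":0.4},{"wx":0,"wy":0,"wz":0,"dx":0,"dy":0,"dz":0,"hand":0.4}]' 20
python3 -c "
from h import *
print(np.round(r.get_state()['q'],3))"
```

```text
clock: 11.6
tool_pos: [0.433, -0.1164, 0.0074]
eef_rot: [0.362, 0.932, -0.001, -0.005]
contact_force: [0.2, 0.3, -0.5]
opening: 0.599
finger_force: 0.0
[ 0.218  0.94  -0.093  2.217  1.619  0.075 -0.626]
```

```bash
python3 -m jog '[{"wx":0,"wy":0,"wz":0,"dx":0,"dy":0,"dz":0,"hand":0.9},{"wx":0,"wy":0,"wz":0,"dx":0,"dy":0,"dz":0,"hand":0.9},{"wx":0,"wy":0,"wz":0,"dx":0,"dy":0,"dz":0,"hand":0.9},{"wx":0,"wy":0,"wz":0,"dx":0,"dy":0,"dz":0,"hand":0.9},{"wx":0,"wy":0,"wz":0,"dx":0,"dy":0,"dz":0,"hand":0.9}]' 35
python3 -m jog '[{"wx":0,"wy":0,"wz":0,"dx":0,"dy":0,"dz":0,"hand":0.9},{"wx":0,"wy":0,"wz":0,"dx":0,"dy":0,"dz":0,"hand":0.9},{"wx":0,"wy":0,"wz":0,"dx":0,"dy":0,"dz":0.02,"hand":0.9},{"wx":0,"wy":0,"wz":0,"dx":0,"dy":0,"dz":0.05,"hand":0.9},{"wx":0,"wy":0,"wz":0,"dx":0,"dy":0,"dz":0.05,"hand":0.9}]'
python3 -c "
from h import *
print(np.round(r.get_state()['q'],3))"
```

```text
clock: 12.02
tool_pos: [0.4333, -0.1163, 0.0075]
eef_rot: [0.361, 0.932, -0.001, -0.004]
contact_force: [-0.3, 0.5, 1.5]
opening: 0.328
finger_force: 35.0
clock: 12.43
tool_pos: [0.4331, -0.1164, 0.0336]
eef_rot: [0.361, 0.933, -0.002, -0.004]
contact_force: [0.3, 0.0, -2.5]
opening: 0.321
finger_force: 35.0
[ 0.295  0.886 -0.223  2.212  1.215  0.186 -0.225]
```

```bash
python3 -m jog '[{"wx":0,"wy":0,"wz":0,"dx":0,"dy":0,"dz":0.1,"hand":0.9},{"wx":0,"wy":0,"wz":0,"dx":0,"dy":0,"dz":0.12,"hand":0.9},{"wx":0,"wy":0,"wz":0,"dx":0,"dy":0,"dz":0.12,"hand":0.9},{"wx":0,"wy":0,"wz":0,"dx":0.053,"dy":-0.05,"dz":0.06,"hand":0.9},{"wx":0,"wy":0,"wz":0,"dx":0.053,"dy":-0.052,"dz":0,"hand":0.9}]'
python3 -m jog '[{"wx":0,"wy":0,"wz":-0.055,"dx":0.053,"dy":-0.052,"dz":0,"hand":0.9},{"wx":0,"wy":0,"wz":-0.055,"dx":0.053,"dy":-0.052,"dz":0,"hand":0.9},{"wx":0,"wy":0,"wz":-0.055,"dx":0.053,"dy":-0.052,"dz":0,"hand":0.9},{"wx":0,"wy":0,"wz":-0.055,"dx":0.053,"dy":-0.052,"dz":0,"hand":0.9},{"wx":0,"wy":0,"wz":-0.055,"dx":0.053,"dy":-0.052,"dz":0,"hand":0.9}]'
python3 -m jog '[{"wx":0,"wy":0,"wz":-0.055,"dx":0.053,"dy":-0.052,"dz":0,"hand":0.9},{"wx":0,"wy":0,"wz":-0.055,"dx":0.053,"dy":-0.052,"dz":0,"hand":0.9},{"wx":0,"wy":0,"wz":-0.055,"dx":0.053,"dy":-0.052,"dz":0,"hand":0.9},{"wx":0,"wy":0,"wz":-0.055,"dx":0.053,"dy":-0.052,"dz":0,"hand":0.9},{"wx":0,"wy":0,"wz":-0.055,"dx":0.053,"dy":-0.052,"dz":0,"hand":0.9}]'
python3 -c "
from h import *
print(np.round(r.get_state()['q'],3))"
```

```text
clock: 12.85
tool_pos: [0.4612, -0.1425, 0.137]
eef_rot: [0.361, 0.933, -0.001, -0.001]
contact_force: [0.1, 0.1, -0.8]
opening: 0.325
finger_force: 35.0
clock: 13.27
tool_pos: [0.5263, -0.2083, 0.1335]
eef_rot: [0.603, 0.797, -0.001, -0.004]
contact_force: [-0.2, 0.3, -1.8]
opening: 0.325
finger_force: 35.0
clock: 13.68
tool_pos: [0.5924, -0.273, 0.1332]
eef_rot: [0.797, 0.604, -0.0, -0.004]
contact_force: [0.4, -0.3, -1.6]
opening: 0.324
finger_force: 35.0
[ 0.574  0.878 -0.404  1.551  0.425  0.808 -0.272]
```

```bash
python3 -m jog '[{"wx":0,"wy":0,"wz":-0.054,"dx":0.03,"dy":-0.03,"dz":0,"hand":0.9},{"wx":0,"wy":0,"wz":-0.054,"dx":0.02,"dy":-0.02,"dz":0,"hand":0.9},{"wx":0,"wy":0,"wz":-0.054,"dx":0,"dy":0,"dz":-0.05,"hand":0.9},{"wx":0,"wy":0,"wz":-0.054,"dx":0,"dy":0,"dz":-0.05,"hand":0.9},{"wx":0,"wy":0,"wz":0,"dx":0,"dy":0,"dz":0,"hand":0.9}]'
python3 -m jog '[{"wx":0,"wy":0,"wz":0,"dx":0,"dy":0,"dz":-0.04,"hand":0.9},{"wx":0,"wy":0,"wz":0,"dx":0,"dy":0,"dz":-0.04,"hand":0.9},{"wx":0,"wy":0,"wz":0,"dx":0,"dy":0,"dz":0,"hand":0.9},{"wx":0,"wy":0,"wz":0,"dx":0,"dy":0,"dz":0,"hand":0.9}]'
python3 - <<'E'
from h import *
s=r.get_state();print(np.round(s['q'],2),s['clock'],s['tool_pos'],s['eef_rot'])
save('wrist','w5.png')
for q,z in [('hex_keys',.1),('hex_nest',.01)]:
    for d in r.masks_of('wrist',q)[:2]: print(q,round(d['p'],2),np.round(d['bbox']),[np.round(x,1) for x in rect(d['region'],'wrist',z)])
E
```

```text
clock: 14.1
tool_pos: [0.6029, -0.2842, 0.106]
eef_rot: [0.907, 0.42, -0.001, -0.005]
contact_force: [-0.2, 0.7, -1.8]
opening: 0.328
finger_force: 35.0
clock: 14.43
tool_pos: [0.6047, -0.2847, 0.0882]
eef_rot: [0.907, 0.422, 0.001, -0.004]
contact_force: [-0.2, 0.8, -1.3]
opening: 0.323
finger_force: 35.0
[ 0.52  0.94 -0.28  1.52  0.33  0.73 -0.6 ] 14.4333 [ 0.60472086 -0.28470765  0.08815387] [ 9.06691147e-01  4.21777858e-01  6.28330577e-04 -3.76926048e-03]
hex_keys 0.97 [285. 146. 352. 340.] [array([ 620.3, -269.8]), array([69.9, 29.8]), np.float64(49.8)]
hex_nest 0.9 [280. 118. 362. 233.] [array([ 622.9, -270.6]), array([91.3, 62.3]), np.float64(50.7)]
```

View pics/w5.png

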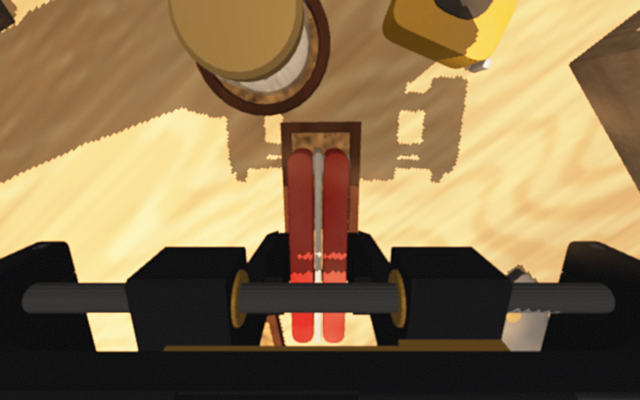

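Keys are centred over the nest (px 319 vs nest 321) and parallel to it.

```bash
python3 - <<'E'
from h import *
print(w('wrist',[[318,148],[318,342]],.105))
E
python3 -m jog '[{"wx":0,"wy":0,"wz":0,"dx":0.005,"dy":-0.006,"dz":-0.06,"hand":0.9},{"wx":0,"wy":0,"wz":0,"dx":0,"dy":0,"dz":-0.08,"hand":0.9},{"wx":0,"wy":0,"wz":0,"dx":0,"dy":0,"dz":-0.06,"hand":0.9},{"wx":0,"wy":0,"wz":0,"dx":0,"dy":0,"dz":-0.03,"hand":0.9},{"wx":0,"wy":0,"wz":0,"dx":0,"dy":0,"dz":0,"hand":0.9}]'
python3 -m jog '[{"wx":0,"wy":0,"wz":0,"dx":0,"dy":0,"dz":-0.03,"hand":0.9},{"wx":0,"wy":0,"wz":0,"dx":0,"dy":0,"dz":-0.02,"hand":0.9},{"wx":0,"wy":0,"wz":0,"dx":0,"dy":0,"dz":0,"hand":0.9},{"wx":0,"wy":0,"wz":0,"dx":0,"dy":0,"dz":0,"hand":0.9}]'
```

```text
[[ 0.64313156 -0.24261096  0.105     ]
 [ 0.57544069 -0.32302113  0.105     ]]
clock: 15.0
tool_pos: [0.6049, -0.2857, 0.0287]
eef_rot: [0.907, 0.421, -0.0, -0.005]
contact_force: [-0.2, 0.1, -1.1]
opening: 0.327
finger_force: 35.0
clock: 15.33
tool_pos: [0.6068, -0.2864, 0.0191]
eef_rot: [0.907, 0.421, 0.001, -0.003]
contact_force: [-0.2, 0.2, -2.4]
opening: 0.327
finger_force: 35.0
```

```bash
python3 -m jog '[{"wx":0,"wy":0,"wz":0,"dx":0,"dy":0,"dz":-0.018,"hand":0.9},{"wx":0,"wy":0,"wz":0,"dx":0,"dy":0,"dz":-0.01,"hand":0.9},{"wx":0,"wy":0,"wz":0,"dx":0,"dy":0,"dz":0,"hand":0.9},{"wx":0,"wy":0,"wz":0,"dx":0,"dy":0,"dz":0,"hand":0.9}]'
```

```text
clock: 15.67
tool_pos: [0.6066, -0.2864, 0.0119]
eef_rot: [0.907, 0.421, 0.001, -0.003]
contact_force: [0.4, -0.1, -1.4]
opening: 0.327
finger_force: 35.0
```

```bash
python3 -m jog '[{"wx":0,"wy":0,"wz":0,"dx":0,"dy":0,"dz":0,"hand":0.5},{"wx":0,"wy":0,"wz":0,"dx":0,"dy":0,"dz":0,"hand":0.3},{"wx":0,"wy":0,"wz":0,"dx":0,"dy":0,"dz":0,"hand":0.2},{"wx":0,"wy":0,"wz":0,"dx":0,"dy":0,"dz":0,"hand":0.2},{"wx":0,"wy":0,"wz":0,"dx":0,"dy":0,"dz":0.04,"hand":0.2}]'
python3 -m jog '[{"wx":0,"wy":0,"wz":0,"dx":0,"dy":0,"dz":0.1,"hand":0},{"wx":0,"wy":0,"wz":0,"dx":0,"dy":0,"dz":0.14,"hand":0},{"wx":0,"wy":0,"wz":0,"dx":0,"dy":0,"dz":0.14,"hand":0},{"wx":0,"wy":0,"wz":0,"dx":0,"dy":0,"dz":0.14,"hand":0},{"wx":0,"wy":0,"wz":0.05,"dx":-0.05,"dy":0.14,"dz":0,"hand":0}]'
python3 -m jog '[{"wx":0,"wy":0,"wz":0.05,"dx":-0.05,"dy":0.14,"dz":0,"hand":0},{"wx":0,"wy":0,"wz":0.05,"dx":-0.05,"dy":0.14,"dz":0,"hand":0},{"wx":0,"wy":0,"wz":0.05,"dx":-0.05,"dy":0.14,"dz":0,"hand":0},{"wx":0,"wy":0,"wz":0.018,"dx":-0.05,"dy":0.14,"dz":0,"hand":0},{"wx":0,"wy":0,"wz":0,"dx":-0.05,"dy":0.14,"dz":0,"hand":0}]'
python3 -m jog '[{"wx":0,"wy":0,"wz":0,"dx":-0.05,"dy":0.14,"dz":0,"hand":0},{"wx":0,"wy":0,"wz":0,"dx":-0.05,"dy":0.14,"dz":0,"hand":0},{"wx":0,"wy":0,"wz":0,"dx":0,"dy":0,"dz":0,"hand":0},{"wx":0,"wy":0,"wz":0,"dx":0,"dy":0,"dz":0,"hand":0}]'
python3 - <<'E'
from h import *
s=r.get_state();print(np.round(s['q'],2),s['clock'],s['tool_pos'],s['eef_rot'])
save('wrist','w6.png')
for q,z in [('spacer_block',.03),('fence_stop',.049),('t_track',.017)]:
    for d in r.masks_of('wrist',q)[:2]: print(q,round(d['p'],2),np.round(d['bbox']),[np.round(x,1) for x in rect(d['region'],'wrist',z)])
r.snapshot('top')
for q,z in [('hex_keys',.028),('hex_nest',.01),('screw_jar',.083),('jar_nest',.01)]:
    for d in r.masks_of('top',q)[:2]: print(q,round(d['p'],2),np.round(d['bbox']),[np.round(x,1) for x in rect(d['region'],'top',z)])
E
```

```text
clock: 16.08
tool_pos: [0.6053, -0.2859, 0.0206]
eef_rot: [0.907, 0.421, -0.0, -0.004]
contact_force: [0.2, -0.8, -0.0]
opening: 0.678
finger_force: 0.0
clock: 16.5
tool_pos: [0.6001, -0.2614, 0.1603]
eef_rot: [0.887, 0.462, 0.006, 0.006]
contact_force: [2.6, -1.6, 0.5]
opening: 1.004
finger_force: 0.0
clock: 16.92
tool_pos: [0.531, -0.0751, 0.1529]
eef_rot: [0.794, 0.608, 0.001, -0.003]
contact_force: [0.5, 0.7, 0.3]
opening: 1.0
finger_force: 0.0
clock: 17.25
tool_pos: [0.5064, -0.0037, 0.1529]
eef_rot: [0.793, 0.61, 0.001, -0.003]
contact_force: [0.7, -1.7, -0.7]
opening: 1.001
finger_force: 0.0
[ 0.13  0.69 -0.34  1.99  0.42  0.53 -0.76] 17.25 [ 0.50644028 -0.00372616  0.15294977] [ 0.79263337  0.60968913  0.00102954 -0.00323232]
spacer_block 0.68 [300. 147. 346. 219.] [array([ 5.138e+02, -4.000e-01]), array([70.7, 44.3]), np.float64(74.9)]
fence_stop 0.65 [378.   1. 459.  53.] [array([618.5, 105.4]), array([38. , 59.9]), np.float64(82.3)]
t_track 0.79 [207.   3. 492.  94.] [array([569.4, 112.7]), array([ 48.5, 247.4]), np.float64(83.1)]
hex_keys 0.97 [369. 132. 407. 164.] [array([ 606.8, -283. ]), array([101.5,  34. ]), np.float64(49.9)]
hex_nest 0.6 [390. 190. 432. 233.] [array([ 457.9, -344.5]), array([65.4, 80.3]), np.float64(59.7)]
screw_jar 0.72 [328. 109. 358. 146.] [array([ 642. , -167.1]), array([80.1, 66.3]), np.float64(1.2)]
jar_nest 0.85 [321. 116. 360. 152.] [array([ 639.8, -161.3]), array([98.2, 79.9]), np.float64(72.8)]
```

View pics/w6.png

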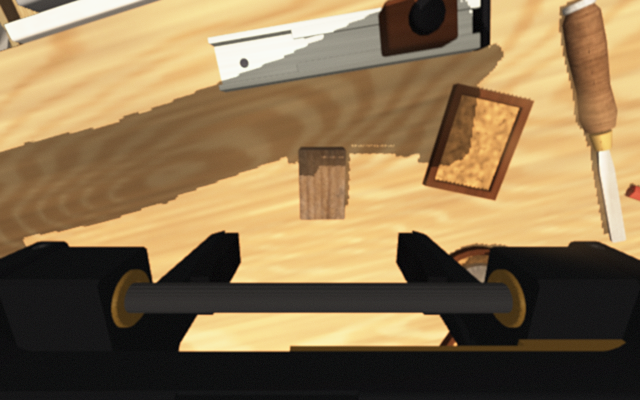

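Spacer block at px (323,183), square to the pads; the hex keys measured in their nest (606.8,-283) vs (605.4,-286).

```bash
python3 -m jog '[{"wx":0,"wy":0,"wz":0,"dx":0.018,"dy":0.015,"dz":-0.12,"hand":0},{"wx":0,"wy":0,"wz":0,"dx":0,"dy":0,"dz":-0.14,"hand":0},{"wx":0,"wy":0,"wz":0,"dx":0,"dy":0,"dz":-0.12,"hand":0},{"wx":0,"wy":0,"wz":0,"dx":0,"dy":0,"dz":-0.06,"hand":0},{"wx":0,"wy":0,"wz":0,"dx":0,"dy":0,"dz":-0.04,"hand":0}]'
python3 -m jog '[{"wx":0,"wy":0,"wz":0,"dx":0,"dy":0,"dz":-0.04,"hand":0},{"wx":0,"wy":0,"wz":0,"dx":0,"dy":0,"dz":-0.02,"hand":0},{"wx":0,"wy":0,"wz":0,"dx":0,"dy":0,"dz":0,"hand":0.2},{"wx":0,"wy":0,"wz":0,"dx":0,"dy":0,"dz":0,"hand":0.2}]'
```

```text
clock: 18.12
tool_pos: [0.5102, -0.0029, 0.0299]
eef_rot: [0.794, 0.607, -0.001, -0.004]
contact_force: [-0.6, -0.7, 0.2]
opening: 1.001
finger_force: 0.0
clock: 18.45
tool_pos: [0.5116, -0.0027, 0.0174]
eef_rot: [0.794, 0.607, 0.001, -0.003]
contact_force: [0.6, 0.2, 0.1]
opening: 0.872
finger_force: 0.0
```

```bash
python3 -m jog '[{"wx":0,"wy":0,"wz":0,"dx":0,"dy":0.01,"dz":-0.024,"hand":0.2},{"wx":0,"wy":0,"wz":0,"dx":0,"dy":0,"dz":-0.014,"hand":0.2},{"wx":0,"wy":0,"wz":0,"dx":0,"dy":0,"dz":0,"hand":0.3},{"wx":0,"wy":0,"wz":0,"dx":0,"dy":0,"dz":0,"hand":0.5},{"wx":0,"wy":0,"wz":0,"dx":0,"dy":0,"dz":0,"hand":0.8}]' 30
python3 -m jog '[{"wx":0,"wy":0,"wz":0,"dx":0,"dy":0,"dz":0,"hand":0.8},{"wx":0,"wy":0,"wz":0,"dx":0,"dy":0,"dz":0,"hand":0.8},{"wx":0,"wy":0,"wz":0,"dx":0,"dy":0,"dz":0,"hand":0.8},{"wx":0,"wy":0,"wz":0,"dx":0,"dy":0,"dz":0,"hand":0.8},{"wx":0,"wy":0,"wz":0,"dx":0,"dy":0,"dz":0,"hand":0.8}]'
python3 -c "
from h import *
print(np.round(r.get_state()['q'],3))"
```

```text
clock: 18.87
tool_pos: [0.5112, -0.0002, 0.0076]
eef_rot: [0.794, 0.607, 0.001, -0.003]
contact_force: [0.5, -0.5, -0.3]
opening: 0.595
finger_force: 0.0
clock: 19.28
tool_pos: [0.5112, -0.0002, 0.0076]
eef_rot: [0.794, 0.607, 0.001, -0.003]
contact_force: [-0.1, -0.5, 1.6]
opening: 0.507
finger_force: 30.0
[-0.009  0.949 -0.127  2.037  0.543  0.188 -0.884]
```

```bash
python3 -m jog '[{"wx":0,"wy":0,"wz":0,"dx":0,"dy":0,"dz":0.04,"hand":0.8},{"wx":0,"wy":0,"wz":0,"dx":0,"dy":0,"dz":0.08,"hand":0.8},{"wx":0,"wy":0,"wz":0,"dx":0,"dy":0,"dz":0.1,"hand":0.8},{"wx":0,"wy":0,"wz":0,"dx":0.05,"dy":0,"dz":0.06,"hand":0.8},{"wx":0,"wy":0,"wz":-0.03,"dx":0.1,"dy":-0.005,"dz":0,"hand":0.8}]'
python3 -m jog '[{"wx":0,"wy":0,"wz":-0.03,"dx":0.13,"dy":-0.005,"dz":0,"hand":0.8},{"wx":0,"wy":0,"wz":-0.034,"dx":0.13,"dy":0,"dz":0,"hand":0.8},{"wx":0,"wy":0,"wz":0,"dx":0.13,"dy":0,"dz":0,"hand":0.8},{"wx":0,"wy":0,"wz":0,"dx":0.1,"dy":0,"dz":0,"hand":0.8},{"wx":0,"wy":0,"wz":0,"dx":0,"dy":0,"dz":0,"hand":0.8}]'
python3 -m jog '[{"wx":0,"wy":0,"wz":0,"dx":0,"dy":0,"dz":0,"hand":0.8},{"wx":0,"wy":0,"wz":0,"dx":0,"dy":0,"dz":0,"hand":0.8}]'
python3 - <<'E'
from h import *
s=r.get_state();print(np.round(s['q'],2),s['clock'],s['tool_pos'],s['eef_rot'])
save('wrist','w7.png')
for q,z in [('block_nest',.01)]:
    for d in r.masks_of('wrist',q)[:2]: print(q,round(d['p'],2),np.round(d['bbox']),[np.round(x,1) for x in rect(d['region'],'wrist',z)])
E
```

```text
clock: 19.7
tool_pos: [0.5473, -0.0014, 0.0808]
eef_rot: [0.812, 0.584, 0.0, -0.003]
contact_force: [0.2, 0.0, -0.6]
opening: 0.508
finger_force: 30.0
clock: 20.12
tool_pos: [0.6765, -0.0027, 0.0785]
eef_rot: [0.848, 0.529, 0.004, -0.002]
contact_force: [1.0, 0.3, -0.5]
opening: 0.508
finger_force: 30.0
clock: 20.28
tool_pos: [0.6697, -0.0027, 0.0774]
eef_rot: [0.848, 0.53, -0.0, -0.004]
contact_force: [-0.3, 0.8, -0.5]
opening: 0.51
finger_force: 30.0
[ 0.09  0.96 -0.3   1.52  0.36  0.72 -0.82] 20.2833 [ 0.66965966 -0.00270405  0.07735233] [ 8.47792168e-01  5.30315568e-01 -2.01155127e-04 -3.71444529e-03]
block_nest 0.71 [355. 335. 402. 346.] [array([ 663.3, -136.9]), array([ 9.8, 37.8]), np.float64(64.4)]
block_nest 0.57 [268. 140. 372. 227.] [array([681.6,  17.1]), array([61.6, 78. ]), np.float64(63.0)]
```

View pics/w7.png

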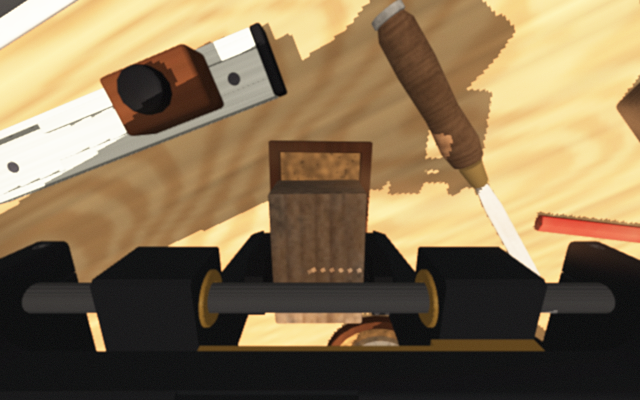

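Block and nest are aligned (px 318 vs 321), with the nest centre at about (672,-2) mm.

```bash
python3 -m jog '[{"wx":0,"wy":0,"wz":0,"dx":0.008,"dy":0.003,"dz":-0.06,"hand":0.8},{"wx":0,"wy":0,"wz":0,"dx":0,"dy":0,"dz":-0.08,"hand":0.8},{"wx":0,"wy":0,"wz":0,"dx":0,"dy":0,"dz":-0.05,"hand":0.8},{"wx":0,"wy":0,"wz":0,"dx":0,"dy":0,"dz":-0.03,"hand":0.8},{"wx":0,"wy":0,"wz":0,"dx":0,"dy":0,"dz":0,"hand":0.8}]'
python3 -m jog '[{"wx":0,"wy":0,"wz":0,"dx":0,"dy":0,"dz":-0.02,"hand":0.8},{"wx":0,"wy":0,"wz":0,"dx":0,"dy":0,"dz":-0.01,"hand":0.8},{"wx":0,"wy":0,"wz":0,"dx":0,"dy":0,"dz":0,"hand":0.8},{"wx":0,"wy":0,"wz":0,"dx":0,"dy":0,"dz":0,"hand":0.8}]'
```

```text
clock: 20.8
tool_pos: [0.6711, -0.002, 0.0199]
eef_rot: [0.848, 0.53, -0.001, -0.004]
contact_force: [-0.0, 0.2, -1.4]
opening: 0.509
finger_force: 30.0
clock: 21.13
tool_pos: [0.6734, -0.0019, 0.0154]
eef_rot: [0.848, 0.53, 0.001, -0.003]
contact_force: [-0.1, -0.4, 0.1]
opening: 0.506
finger_force: 30.0
```

```bash
python3 -m jog '[{"wx":0,"wy":0,"wz":0,"dx":0,"dy":0,"dz":-0.01,"hand":0.8},{"wx":0,"wy":0,"wz":0,"dx":0,"dy":0,"dz":-0.004,"hand":0.8},{"wx":0,"wy":0,"wz":0,"dx":0,"dy":0,"dz":0,"hand":0.8},{"wx":0,"wy":0,"wz":0,"dx":0,"dy":0,"dz":0,"hand":0.8}]'
```

```text
clock: 21.47
tool_pos: [0.6734, -0.0019, 0.0117]
eef_rot: [0.848, 0.53, 0.001, -0.003]
contact_force: [0.7, -1.0, 1.4]
opening: 0.508
finger_force: 30.0
```

```bash
python3 -m jog '[{"wx":0,"wy":0,"wz":0,"dx":0,"dy":0,"dz":0,"hand":0.4},{"wx":0,"wy":0,"wz":0,"dx":0,"dy":0,"dz":0,"hand":0.2},{"wx":0,"wy":0,"wz":0,"dx":0,"dy":0,"dz":0,"hand":0.1},{"wx":0,"wy":0,"wz":0,"dx":0,"dy":0,"dz":0,"hand":0.1},{"wx":0,"wy":0,"wz":0,"dx":0,"dy":0,"dz":0.06,"hand":0}]'
python3 -m jog '[{"wx":0,"wy":0,"wz":0,"dx":0,"dy":0,"dz":0.14,"hand":0},{"wx":0,"wy":0,"wz":0,"dx":0,"dy":0,"dz":0.14,"hand":0},{"wx":0,"wy":0,"wz":0,"dx":0,"dy":0,"dz":0.14,"hand":0},{"wx":0,"wy":0,"wz":0.06,"dx":-0.01,"dy":0.04,"dz":0.06,"hand":0},{"wx":0,"wy":0,"wz":0.06,"dx":-0.02,"dy":0.04,"dz":0,"hand":0}]'
python3 -m jog '[{"wx":0,"wy":0,"wz":0.06,"dx":-0.02,"dy":0.04,"dz":0,"hand":0},{"wx":0,"wy":0,"wz":0.06,"dx":-0.02,"dy":0.04,"dz":0,"hand":0},{"wx":0,"wy":0,"wz":0.06,"dx":-0.02,"dy":0.04,"dz":0,"hand":0},{"wx":0,"wy":0,"wz":0.06,"dx":-0.02,"dy":0.04,"dz":0,"hand":0},{"wx":0,"wy":0,"wz":0.06,"dx":-0.02,"dy":0.04,"dz":0,"hand":0}]'
python3 -m jog '[{"wx":0,"wy":0,"wz":0.06,"dx":-0.02,"dy":0.04,"dz":0,"hand":0},{"wx":0,"wy":0,"wz":0.06,"dx":-0.02,"dy":0.04,"dz":0,"hand":0},{"wx":0,"wy":0,"wz":0.06,"dx":-0.02,"dy":0.04,"dz":0,"hand":0},{"wx":0,"wy":0,"wz":0.06,"dx":-0.02,"dy":0.04,"dz":0,"hand":0},{"wx":0,"wy":0,"wz":0.06,"dx":-0.01,"dy":0.01,"dz":0,"hand":0}]'
python3 -m jog '[{"wx":0,"wy":0,"wz":0.06,"dx":0,"dy":0,"dz":0,"hand":0},{"wx":0,"wy":0,"wz":0.06,"dx":0,"dy":0,"dz":0,"hand":0},{"wx":0,"wy":0,"wz":0.06,"dx":0,"dy":0,"dz":0,"hand":0},{"wx":0,"wy":0,"wz":0.06,"dx":0,"dy":0,"dz":0,"hand":0},{"wx":0,"wy":0,"wz":0,"dx":0,"dy":0,"dz":0,"hand":0}]'
python3 -m jog '[{"wx":0,"wy":0,"wz":0,"dx":0,"dy":0,"dz":0,"hand":0}]'
python3 - <<'E'
from h import *
s=r.get_state();print(np.round(s['q'],2),s['clock'],s['tool_pos'],s['eef_rot'])
save('wrist','w8.png')
for n,L in [('wrist',[('fence_stop',.049),('t_track',.017)]),('top',[('spacer_block',.034),('block_nest',.01),('screw_jar',.083),('hex_keys',.028)])]:
  r.snapshot(n)
  for q,z in L:
    for d in r.masks_of(n,q)[:2]: print(q,round(d['p'],2),np.round(d['bbox']),[np.round(x,1) for x in rect(d['region'],n,z)])
E
```

```text
clock: 21.88
tool_pos: [0.6708, -0.0021, 0.0242]
eef_rot: [0.848, 0.53, -0.002, -0.004]
contact_force: [-0.5, -0.7, -0.6]
opening: 0.864
finger_force: 0.0
clock: 22.3
tool_pos: [0.6694, 0.0178, 0.1528]
eef_rot: [0.777, 0.629, 0.005, 0.0]
contact_force: [0.8, 0.6, -0.8]
opening: 1.001
finger_force: 0.0
clock: 22.72
tool_pos: [0.6406, 0.0684, 0.1478]
eef_rot: [0.556, 0.831, -0.0, -0.003]
contact_force: [0.2, 0.6, -0.2]
opening: 1.0
finger_force: 0.0
clock: 23.13
tool_pos: [0.6175, 0.1129, 0.1479]
eef_rot: [0.284, 0.959, -0.001, -0.003]
contact_force: [-0.4, 0.2, -0.1]
opening: 1.001
finger_force: 0.0
clock: 23.55
tool_pos: [0.6183, 0.1101, 0.1473]
eef_rot: [0.051, 0.999, -0.002, -0.002]
contact_force: [-0.3, 0.1, -0.1]
opening: 1.001
finger_force: 0.0
clock: 23.63
tool_pos: [0.6183, 0.1104, 0.1471]
eef_rot: [0.054, 0.999, -0.002, -0.002]
contact_force: [-0.6, 0.6, -1.5]
opening: 0.996
finger_force: 0.0
[ 0.16  0.92 -0.8   1.61  0.77  0.96  0.55] 23.6333 [0.61831258 0.11036797 0.14713473] [ 0.05379421  0.99854742 -0.00213996 -0.00215515]
fence_stop 0.87 [299. 165. 348. 230.] [array([618.2, 115. ]), array([36.8, 57.9]), np.float64(84.3)]
fence_stop 0.21 [172. 195. 276. 279.] [array([651.9,  17. ]), array([87.3, 68.5]), np.float64(63.6)]
t_track 0.7 [300.   4. 354. 256.] [array([531.4, 124.6]), array([ 45.7, 152.7]), np.float64(84.4)]
screw_jar 0.86 [358. 276. 380. 298.] [array([ 269.7, -231.3]), array([52.2, 46.5]), np.float64(46.4)]
hex_keys 0.58 [369. 131. 407. 168.] [array([ 606.5, -282.5]), array([104.3,  37. ]), np.float64(48.5)]
hex_keys 0.28 [392. 190. 430. 230.] [array([ 456.7, -342.2]), array([62.2, 77.2]), np.float64(59.0)]
```

View pics/w8.png

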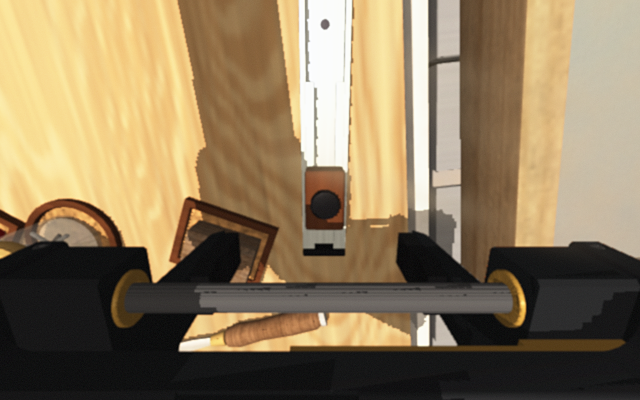

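```bash
python3 - <<'E'
from h import *
for z in [-.1,-.05,0,.05,.1,.15]:
    a=w('side',[[200,323],[200,358]],z); b=w('wrist',[[462,100],[520,100],[570,100]],z)
    print(z,'side',np.round(a[:,:2],3).tolist(),'wrist',np.round(b[:,1],3))
print(w('wrist',[[405,150],[430,150]],0))
E
python3 -c "
import cv2
a=cv2.imread('pics/side1.png')[190:390,150:450];cv2.imwrite('pics/s1c.png',cv2.resize(a,None,fx=2.6,fy=2.6,interpolation=2))"
```

```text
-0.1 side [[0.739, 0.147], [0.728, 0.23]] wrist [0.303 0.378 0.442]
-0.05 side [[0.726, 0.178], [0.716, 0.255]] wrist [0.28  0.344 0.4  ]
0 side [[0.713, 0.209], [0.704, 0.28]] wrist [0.256 0.311 0.359]
0.05 side [[0.7, 0.239], [0.692, 0.306]] wrist [0.232 0.278 0.317]
0.1 side [[0.687, 0.27], [0.68, 0.331]] wrist [0.208 0.245 0.276]
0.15 side [[0.675, 0.301], [0.667, 0.357]] wrist [0.185 0.211 0.234]
[[0.58933583 0.20022803 0.        ]
 [0.59191735 0.22530853 0.        ]]
```

View pics/s1c.png

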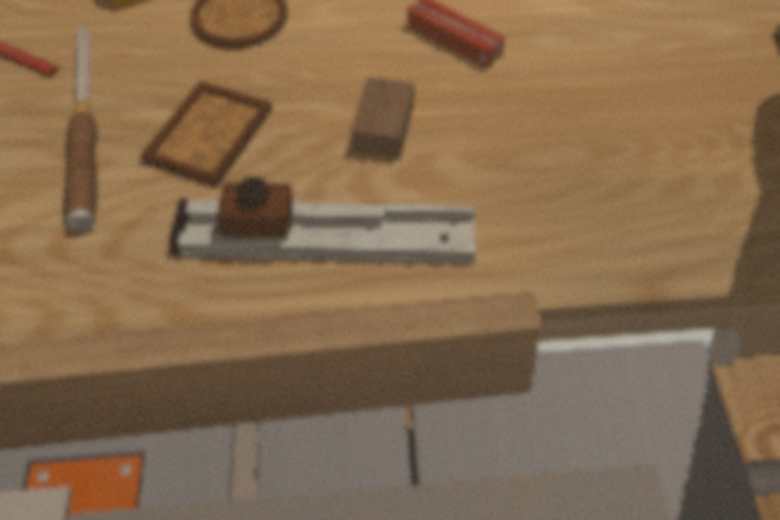

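The beam's inner edge is at y ≥ 0.235, so it stays clear of the gripper (reaches y ≈ 0.21–0.22).

```bash
python3 -m jog '[{"wx":0,"wy":0,"wz":0,"dx":0,"dy":0.012,"dz":-0.12,"hand":0},{"wx":0,"wy":0,"wz":0,"dx":0,"dy":0,"dz":-0.12,"hand":0},{"wx":0,"wy":0,"wz":0,"dx":0,"dy":0,"dz":-0.12,"hand":0},{"wx":0,"wy":0,"wz":0,"dx":0,"dy":0,"dz":-0.06,"hand":0},{"wx":0,"wy":0,"wz":0,"dx":0,"dy":0,"dz":0,"hand":0}]'
python3 -m jog '[{"wx":0,"wy":0,"wz":0,"dx":0,"dy":0,"dz":-0.02,"hand":0},{"wx":0,"wy":0,"wz":0,"dx":0,"dy":0,"dz":0,"hand":0},{"wx":0,"wy":0,"wz":0,"dx":0,"dy":0,"dz":0,"hand":0}]'
```

```text
clock: 24.5
tool_pos: [0.6159, 0.1125, 0.038]
eef_rot: [0.052, 0.999, -0.004, -0.005]
contact_force: [-0.5, 0.5, 0.1]
opening: 1.006
finger_force: 0.0
clock: 24.75
tool_pos: [0.6191, 0.1141, 0.0379]
eef_rot: [0.052, 0.999, -0.002, -0.001]
contact_force: [0.2, 0.1, -0.1]
opening: 0.997
finger_force: 0.0
```

```bash
python3 -m jog '[{"wx":0,"wy":0,"wz":0,"dx":0,"dy":0,"dz":-0.03,"hand":0},{"wx":0,"wy":0,"wz":0,"dx":0,"dy":0,"dz":-0.024,"hand":0.2},{"wx":0,"wy":0,"wz":0,"dx":0,"dy":0,"dz":0,"hand":0.4},{"wx":0,"wy":0,"wz":0,"dx":0,"dy":0,"dz":0,"hand":0.5},{"wx":0,"wy":0,"wz":0,"dx":0,"dy":0,"dz":0,"hand":0.55}]' 12
python3 -m jog '[{"wx":0,"wy":0,"wz":0,"dx":0,"dy":0,"dz":0,"hand":0.85},{"wx":0,"wy":0,"wz":0,"dx":0,"dy":0,"dz":0,"hand":0.85},{"wx":0,"wy":0,"wz":0,"dx":0,"dy":0,"dz":0,"hand":0.85},{"wx":0,"wy":0,"wz":0,"dx":0,"dy":0,"dz":0,"hand":0.85},{"wx":0,"wy":0,"wz":0,"dx":0,"dy":0,"dz":0,"hand":0.85}]' 15
```

```text
clock: 25.17
tool_pos: [0.6182, 0.1136, 0.023]
eef_rot: [0.052, 0.999, -0.002, -0.002]
contact_force: [0.2, 0.2, -0.3]
opening: 0.724
finger_force: 0.0
clock: 25.58
tool_pos: [0.6182, 0.114, 0.0231]
eef_rot: [0.052, 0.999, -0.002, -0.002]
contact_force: [1.1, -0.3, -0.1]
opening: 0.404
finger_force: 15.0
```

```bash
python3 -m jog '[{"wx":0,"wy":0,"wz":0,"dx":-0.02,"dy":0.002,"dz":0.004,"hand":0.85},{"wx":0,"wy":0,"wz":0,"dx":-0.04,"dy":0.004,"dz":0,"hand":0.85},{"wx":0,"wy":0,"wz":0,"dx":-0.04,"dy":0.004,"dz":0,"hand":0.85},{"wx":0,"wy":0,"wz":0,"dx":-0.04,"dy":0.004,"dz":0,"hand":0.85},{"wx":0,"wy":0,"wz":0,"dx":0,"dy":0,"dz":0,"hand":0.85}]' 20
```

```text
clock: 26.0
tool_pos: [0.5803, 0.1174, 0.0237]
eef_rot: [0.051, 0.999, -0.003, -0.004]
contact_force: [-1.2, 0.5, -2.3]
opening: 0.402
finger_force: 20.0
```

```bash
python3 -m jog '[{"wx":0,"wy":0,"wz":0,"dx":-0.04,"dy":0.0042,"dz":0,"hand":0.85},{"wx":0,"wy":0,"wz":0,"dx":-0.04,"dy":0.0042,"dz":0,"hand":0.85},{"wx":0,"wy":0,"wz":0,"dx":-0.04,"dy":0.0042,"dz":0,"hand":0.85},{"wx":0,"wy":0,"wz":0,"dx":-0.04,"dy":0.0042,"dz":0,"hand":0.85},{"wx":0,"wy":0,"wz":0,"dx":-0.04,"dy":0.0042,"dz":0,"hand":0.85}]'
python3 -m jog '[{"wx":0,"wy":0,"wz":0,"dx":-0.04,"dy":0.0042,"dz":0,"hand":0.85},{"wx":0,"wy":0,"wz":0,"dx":-0.04,"dy":0.0042,"dz":0,"hand":0.85},{"wx":0,"wy":0,"wz":0,"dx":-0.04,"dy":0.0042,"dz":0,"hand":0.85},{"wx":0,"wy":0,"wz":0,"dx":-0.04,"dy":0.0042,"dz":0,"hand":0.85},{"wx":0,"wy":0,"wz":0,"dx":0,"dy":0,"dz":0,"hand":0.85}]'
python3 -m jog '[{"wx":0,"wy":0,"wz":0,"dx":0,"dy":0,"dz":0,"hand":0.85},{"wx":0,"wy":0,"wz":0,"dx":0,"dy":0,"dz":0,"hand":0.85}]'
python3 - <<'E'
from h import *
s=r.get_state();print(np.round(s['q'],2),s['clock'],s['tool_pos'],s['eef_rot'])
save('side','s2.png',(180,200,400,340),3)
E
```

```text
clock: 26.42
tool_pos: [0.5333, 0.1224, 0.024]
eef_rot: [0.052, 0.999, -0.002, -0.002]
contact_force: [1.1, 0.9, -1.8]
opening: 0.399
finger_force: 20.0
clock: 26.83
tool_pos: [0.4914, 0.127, 0.024]
eef_rot: [0.051, 0.999, -0.002, -0.003]
contact_force: [-1.0, 1.5, -1.8]
opening: 0.407
finger_force: 20.0
clock: 27.0
tool_pos: [0.4941, 0.1266, 0.0239]
eef_rot: [0.052, 0.999, -0.002, -0.002]
contact_force: [-0.2, 0.6, -1.8]
opening: 0.407
finger_force: 20.0
[-0.01  0.97 -0.56  2.03  1.14  0.51  0.03] 27.0 [0.49409013 0.12662255 0.02391908] [ 0.05218638  0.99863325 -0.00202267 -0.00202889]
```

View pics/s2.png

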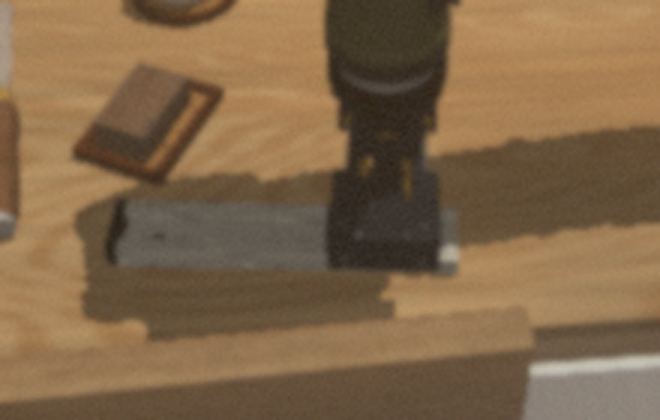

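The stop has come along with the gripper, the block sits in its nest, and about 14 mm of slide remains.

```bash
python3 -m jog '[{"wx":0,"wy":0,"wz":0,"dx":-0.03,"dy":0.003,"dz":0,"hand":0.85},{"wx":0,"wy":0,"wz":0,"dx":-0.027,"dy":0.003,"dz":0,"hand":0.85},{"wx":0,"wy":0,"wz":0,"dx":0,"dy":0,"dz":0,"hand":0.85},{"wx":0,"wy":0,"wz":0,"dx":0,"dy":0,"dz":0,"hand":0.85}]'
python3 -m jog '[{"wx":0,"wy":0,"wz":0,"dx":0,"dy":0,"dz":0.015,"hand":0.85},{"wx":0,"wy":0,"wz":0,"dx":0,"dy":0,"dz":0.015,"hand":0.85},{"wx":0,"wy":0,"wz":0,"dx":0,"dy":0,"dz":0,"hand":0.85}]' 30
```

```text
clock: 27.38
tool_pos: [0.4794, 0.1282, 0.0239]
eef_rot: [0.052, 0.999, -0.002, -0.002]
contact_force: [-0.7, 1.8, -2.5]
opening: 0.408
finger_force: 20.0
clock: 27.63
tool_pos: [0.4798, 0.1282, 0.0322]
eef_rot: [0.052, 0.999, -0.002, -0.002]
contact_force: [-0.1, 1.1, -1.9]
opening: 0.406
finger_force: 30.0
```

```bash
python3 -m jog '[{"wx":0,"wy":0,"wz":0,"dx":0,"dy":0,"dz":0.06,"hand":0.85},{"wx":0,"wy":0,"wz":0,"dx":0,"dy":0,"dz":0.1,"hand":0.85},{"wx":0,"wy":0,"wz":0,"dx":0,"dy":0,"dz":0.12,"hand":0.85},{"wx":0,"wy":0,"wz":0,"dx":0,"dy":-0.06,"dz":0.1,"hand":0.85},{"wx":0,"wy":0,"wz":-0.03,"dx":0,"dy":-0.12,"dz":0,"hand":0.85}]' 35
python3 -m jog '[{"wx":0,"wy":0,"wz":-0.03,"dx":0,"dy":-0.14,"dz":0,"hand":0.85},{"wx":0,"wy":0,"wz":-0.03,"dx":0,"dy":-0.14,"dz":0,"hand":0.85},{"wx":0,"wy":0,"wz":-0.03,"dx":0,"dy":-0.14,"dz":0,"hand":0.85},{"wx":0,"wy":0,"wz":-0.03,"dx":0,"dy":-0.14,"dz":0,"hand":0.85},{"wx":0,"wy":0,"wz":-0.03,"dx":0,"dy":-0.14,"dz":0,"hand":0.85}]'
python3 -m jog '[{"wx":0,"wy":0,"wz":-0.03,"dx":0,"dy":-0.14,"dz":0,"hand":0.85},{"wx":0,"wy":0,"wz":-0.02,"dx":-0.02,"dy":-0.14,"dz":0,"hand":0.85},{"wx":0,"wy":0,"wz":0,"dx":-0.03,"dy":-0.14,"dz":0,"hand":0.85},{"wx":0,"wy":0,"wz":0,"dx":-0.03,"dy":-0.14,"dz":0,"hand":0.85},{"wx":0,"wy":0,"wz":0,"dx":0,"dy":-0.14,"dz":0,"hand":0.85}]'
python3 -c "
from h import *
print(np.round(r.get_state()['q'],3))"
```

```text
clock: 28.05
tool_pos: [0.4816, 0.088, 0.131]
eef_rot: [0.079, 0.997, 0.002, 0.001]
contact_force: [1.8, 0.4, -1.8]
opening: 0.404
finger_force: 35.0
clock: 28.47
tool_pos: [0.4783, -0.0944, 0.1266]
eef_rot: [0.232, 0.973, -0.002, -0.003]
contact_force: [1.2, 0.4, -1.7]
opening: 0.4
finger_force: 35.0
clock: 28.88
tool_pos: [0.4559, -0.2695, 0.1263]
eef_rot: [0.279, 0.96, -0.002, -0.005]
contact_force: [1.0, 0.1, -1.3]
opening: 0.406
finger_force: 35.0
[ 0.843  0.822 -0.684  1.93   0.81   0.701  0.661]
```

```bash
python3 -m jog '[{"wx":0,"wy":0,"wz":0,"dx":0,"dy":-0.14,"dz":0,"hand":0.85},{"wx":0,"wy":0,"wz":0,"dx":0,"dy":-0.08,"dz":0,"hand":0.85},{"wx":0,"wy":0,"wz":0,"dx":0,"dy":-0.04,"dz":-0.06,"hand":0.85},{"wx":0,"wy":0,"wz":0,"dx":0,"dy":0,"dz":-0.06,"hand":0.85},{"wx":0,"wy":0,"wz":0,"dx":0,"dy":0,"dz":0,"hand":0.85}]'
python3 -m jog '[{"wx":0,"wy":0,"wz":0,"dx":0,"dy":0,"dz":0,"hand":0.85},{"wx":0,"wy":0,"wz":0,"dx":0,"dy":0,"dz":0,"hand":0.85}]'
python3 - <<'E'
from h import *
s=r.get_state();print(np.round(s['q'],2),s['clock'],s['tool_pos'],s['eef_rot'])
save('wrist','w9.png')
for q,z in [('stop_nest',.01),('fence_stop',.1)]:
    for d in r.masks_of('wrist',q)[:2]: print(q,round(d['p'],2),np.round(d['bbox']),[np.round(x,1) for x in rect(d['region'],'wrist',z)])
E
```

```text
clock: 29.3
tool_pos: [0.4561, -0.3331, 0.0941]
eef_rot: [0.28, 0.96, -0.002, -0.006]
contact_force: [-0.5, -0.5, -2.5]
opening: 0.404
finger_force: 35.0
clock: 29.47
tool_pos: [0.4592, -0.3314, 0.0971]
eef_rot: [0.278, 0.961, -0.001, -0.003]
contact_force: [0.6, 0.2, -2.3]
opening: 0.405
finger_force: 35.0
[ 0.92  0.9  -0.67  1.84  0.84  0.72  0.77] 29.4667 [ 0.45916205 -0.33140132  0.09707817] [ 0.27775826  0.96064595 -0.00140458 -0.00278076]
stop_nest 0.73 [266. 163. 341. 230.] [array([ 449.6, -341. ]), array([61.7, 59. ]), np.float64(58.8)]
fence_stop 0.81 [279. 202. 357. 324.] [array([ 456.7, -330.3]), array([41.7, 45.3]), np.float64(58.0)]
```

View pics/w9.png

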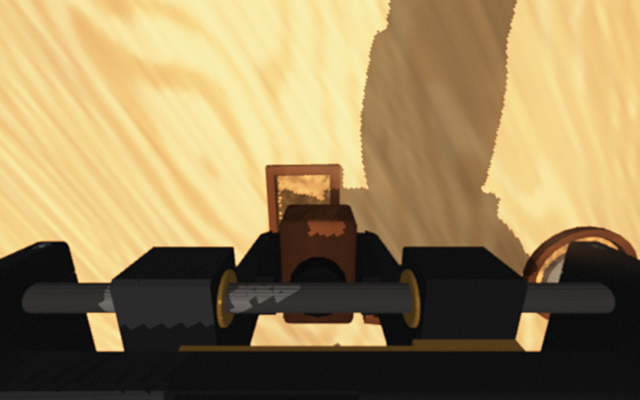

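```bash
python3 -m jog '[{"wx":0,"wy":0,"wz":0.005,"dx":-0.008,"dy":-0.054,"dz":0,"hand":0.85},{"wx":0,"wy":0,"wz":0,"dx":0,"dy":0,"dz":-0.08,"hand":0.85},{"wx":0,"wy":0,"wz":0,"dx":0,"dy":0,"dz":-0.08,"hand":0.85},{"wx":0,"wy":0,"wz":0,"dx":0,"dy":0,"dz":-0.03,"hand":0.85},{"wx":0,"wy":0,"wz":0,"dx":0,"dy":0,"dz":0,"hand":0.85}]'
python3 -m jog '[{"wx":0,"wy":0,"wz":0,"dx":0,"dy":0,"dz":0,"hand":0.85},{"wx":0,"wy":0,"wz":0,"dx":0,"dy":0,"dz":0,"hand":0.85}]'
```

```text
clock: 30.03
tool_pos: [0.4559, -0.3447, 0.0478]
eef_rot: [0.273, 0.962, -0.001, -0.004]
contact_force: [-0.0, 0.6, -2.1]
opening: 0.405
finger_force: 35.0
clock: 30.2
tool_pos: [0.4578, -0.3453, 0.05]
eef_rot: [0.273, 0.962, -0.002, -0.002]
contact_force: [0.4, 1.3, -1.4]
opening: 0.404
finger_force: 35.0
```

Position is good; lowering the rest (26 mm).

```bash
python3 -m jog '[{"wx":0,"wy":0,"wz":0,"dx":0,"dy":0,"dz":-0.04,"hand":0.85},{"wx":0,"wy":0,"wz":0,"dx":0,"dy":0,"dz":-0.03,"hand":0.85},{"wx":0,"wy":0,"wz":0,"dx":0,"dy":0,"dz":-0.02,"hand":0.85},{"wx":0,"wy":0,"wz":0,"dx":0,"dy":0,"dz":-0.01,"hand":0.85},{"wx":0,"wy":0,"wz":0,"dx":0,"dy":0,"dz":0,"hand":0.85}]'
python3 -m jog '[{"wx":0,"wy":0,"wz":0,"dx":0,"dy":0,"dz":0,"hand":0.85},{"wx":0,"wy":0,"wz":0,"dx":0,"dy":0,"dz":0,"hand":0.85}]'
```

```text
clock: 30.62
tool_pos: [0.4564, -0.3453, 0.0241]
eef_rot: [0.273, 0.962, -0.002, -0.003]
contact_force: [-1.1, 1.0, 3.6]
opening: 0.407
finger_force: 35.0
clock: 30.78
tool_pos: [0.4564, -0.3453, 0.0241]
eef_rot: [0.273, 0.962, -0.002, -0.003]
contact_force: [-3.1, 2.0, 3.8]
opening: 0.407
finger_force: 35.0
```

On the floor at the expected height (24.1 mm). Release, rise, and move aside for a final check.

```bash
python3 -m jog '[{"wx":0,"wy":0,"wz":0,"dx":0,"dy":0,"dz":0,"hand":0.5},{"wx":0,"wy":0,"wz":0,"dx":0,"dy":0,"dz":0,"hand":0.3},{"wx":0,"wy":0,"wz":0,"dx":0,"dy":0,"dz":0,"hand":0.1},{"wx":0,"wy":0,"wz":0,"dx":0,"dy":0,"dz":0,"hand":0.1},{"wx":0,"wy":0,"wz":0,"dx":0,"dy":0,"dz":0.04,"hand":0.1}]'
python3 -m jog '[{"wx":0,"wy":0,"wz":0,"dx":0,"dy":0,"dz":0.14,"hand":0.1},{"wx":0,"wy":0,"wz":0,"dx":0,"dy":0,"dz":0.14,"hand":0},{"wx":0,"wy":0,"wz":0,"dx":0,"dy":0,"dz":0.14,"hand":0},{"wx":0,"wy":0,"wz":0,"dx":0,"dy":0,"dz":0.14,"hand":0},{"wx":0,"wy":0,"wz":0,"dx":0,"dy":0.1,"dz":0.1,"hand":0}]'
python3 -m jog '[{"wx":0,"wy":0,"wz":0,"dx":-0.02,"dy":0.15,"dz":0,"hand":0},{"wx":0,"wy":0,"wz":0,"dx":-0.02,"dy":0.15,"dz":0,"hand":0},{"wx":0,"wy":0,"wz":0,"dx":-0.02,"dy":0.15,"dz":0,"hand":0},{"wx":0,"wy":0,"wz":0,"dx":-0.02,"dy":0.15,"dz":0,"hand":0},{"wx":0,"wy":0,"wz":0,"dx":-0.02,"dy":0.15,"dz":0,"hand":0}]'
python3 -m jog '[{"wx":0,"wy":0,"wz":0,"dx":0,"dy":0.15,"dz":0,"hand":0},{"wx":0,"wy":0,"wz":0,"dx":0,"dy":0.15,"dz":0,"hand":0},{"wx":0,"wy":0,"wz":0,"dx":0,"dy":0.15,"dz":0,"hand":0},{"wx":0,"wy":0,"wz":0,"dx":0,"dy":0.15,"dz":0,"hand":0},{"wx":0,"wy":0,"wz":0,"dx":0,"dy":0.15,"dz":0,"hand":0}]'
python3 -m jog '[{"wx":0,"wy":0,"wz":0,"dx":0,"dy":0.15,"dz":0,"hand":0},{"wx":0,"wy":0,"wz":0,"dx":0,"dy":0.15,"dz":0,"hand":0},{"wx":0,"wy":0,"wz":0,"dx":0,"dy":0,"dz":0,"hand":0}]'
python3 - <<'E'
from h import *
save('top','t9.png',(190,90,450,320),2.6)
for q,z in [('fence_stop',.05),('spacer_block',.034),('screw_jar',.083),('hex_keys',.028)]:
    for d in r.masks_of('top',q)[:2]: print(q,round(d['p'],2),np.round(d['bbox']),[np.round(x,1) for x in rect(d['region'],'top',z)])
E
```

```text
clock: 31.2
tool_pos: [0.456, -0.3451, 0.0328]
eef_rot: [0.273, 0.962, -0.001, -0.004]
contact_force: [-0.1, 0.2, -0.3]
opening: 0.756
finger_force: 0.0
clock: 31.62
tool_pos: [0.4571, -0.3254, 0.2021]
eef_rot: [0.277, 0.961, -0.003, -0.001]
contact_force: [0.4, -0.3, 0.4]
opening: 0.998
finger_force: 0.0
clock: 32.03
tool_pos: [0.4314, -0.1314, 0.1998]
eef_rot: [0.274, 0.962, -0.002, -0.002]
contact_force: [0.7, 0.5, 0.1]
opening: 0.999
finger_force: 0.0
clock: 32.45
tool_pos: [0.4317, 0.0564, 0.1997]
eef_rot: [0.273, 0.962, -0.001, -0.002]
contact_force: [0.6, -0.3, 0.2]
opening: 0.998
finger_force: 0.0
clock: 32.7
tool_pos: [0.4321, 0.1398, 0.2009]
eef_rot: [0.268, 0.964, 0.004, -0.002]
contact_force: [0.0, 0.7, -0.8]
opening: 0.995
finger_force: 0.0
fence_stop 0.8 [399. 194. 429. 223.] [array([ 457.6, -343.1]), array([39.9, 61.2]), np.float64(56.8)]
spacer_block 0.68 [258. 105. 290. 137.] [array([671.1,  -2.2]), array([73.6, 48.4]), np.float64(65.5)]
screw_jar 0.84 [328. 110. 358. 144.] [array([ 642., -166.]), array([80.1, 64. ]), np.float64(1.1)]
screw_jar 0.75 [359. 277. 382. 300.] [array([ 268.7, -233.6]), array([47. , 47.6]), np.float64(0.7)]
hex_keys 0.55 [370. 132. 407. 167.] [array([ 607., -283.]), array([107.2,  38.5]), np.float64(50.3)]
```

View pics/t9.png

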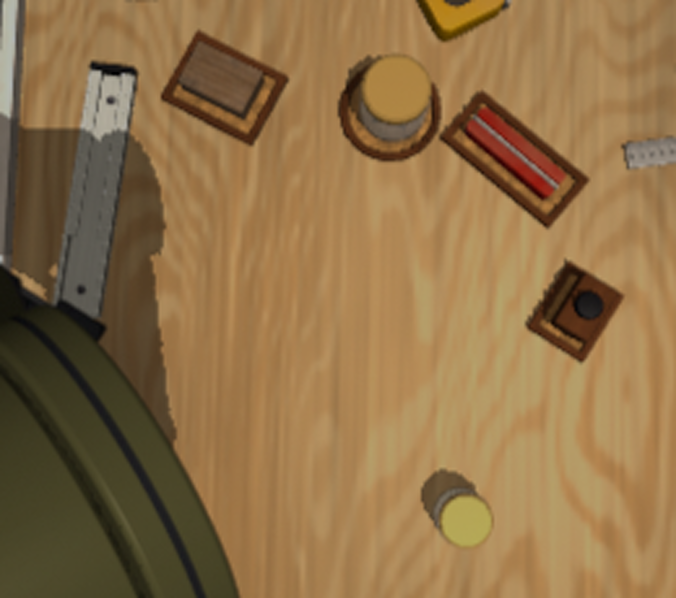

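All four things stand in their nests (crop px: block (220,77), jar (396,90), keys (515,150), stop (585,305)), and each measured centre agrees with its nest. Handing in.

```bash
python3 -m jog '[{"wx":0,"wy":0,"wz":0,"dx":0,"dy":0,"dz":0,"hand":0},{"wx":0,"wy":0,"wz":0,"dx":0,"dy":0,"dz":0,"hand":0},{"wx":0,"wy":0,"wz":0,"dx":0,"dy":0,"dz":0,"hand":0}]'
python3 -c "
from plant import r
print(r.finish_job())"
```

```text
clock: 33.2
tool_pos: [0.432, 0.1285, 0.1989]
eef_rot: [0.274, 0.962, -0.002, -0.003]
contact_force: [0.5, 0.3, 0.8]
opening: 1.006
finger_force: 0.0
the job is handed in; nothing more can be done
None
```

I put all four things away in their nests and handed the job in at about 33 s; the last top-camera picture shows each one seated in its pocket, but the hand-in returned no verdict.

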